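Pin up the drying rail and load the finished pieces

TASK

Set up the drying rail: slide the loose wooden rail into both forks of the stand, push one headed steel pin fully home down through each fork and the rail end inside it, and only then stand every finished wooden piece (pot, box, drum; some may be absent) upright along the rail. The pieces are freshly glued, so hold them lightly, with a grip force of at most 45 N.

Things in the scene. Friction and masses are not known exactly. Their poses are not given: they have to be found in the camera images.
- stand: Fixed wooden stand. Origin: on the bench under the middle of its length, z up, y from right to left fork, -x its open front. Base board 18 mm thick, x -30 to +50, y +-180 mm. Forks at y = +-140 mm: level cheeks 44 (x) x 40 (y) mm centred on x = 0, lower one z 60 to 74, upper one z 96 to 110 mm; the 22 mm gap is open to the front and sides, closed behind by a post at x = +22.5 mm.
- fork_left (a point): Centre of the vertical 14 mm pin hole of the +y fork, at the top of its upper cheek, 110 mm above the bench. The hole goes through both cheeks. For a pin to go in, the rail must lie in both forks with its back edge about 2.5 mm from the posts, its origin 74 mm above the bench.
- fork_right (a point): The same for the -y fork.
- rail: Loose pale wooden rail, 250 g, flat on the bench. Origin: underside centre; y along it, z up; alike both ways round. Middle part 40 mm wide, 32 mm thick, with round ends to y = +-118 mm (2 mm play to the forks at each end when in place); then lugs 40 mm wide, 16 mm thick (z 0 to 16) to y = +-158 mm, each with a vertical 16 mm hole at y = +-140 mm. Pieces stand on the middle part.
- pin_block: Dark wooden block, fixed, 50 mm (x) x 150 mm (y) x 60 mm tall, with three vertical 14 mm holes at y = -45, 0, +45 mm, which hold two headed pins and one plain dowel in any order. Origin: underside centre.
- pin_a: Headed steel pin, 80 g, upright in a hole of the block at the start. Origin: centre of its foot, z up to the head. Shank 12 mm diameter, 56 mm long, its lowest 8 mm tapered to 6 mm; flange 26 mm diameter, z 56 to 62; gripping knob 16 mm diameter, z 62 to 88. Fits either fork. Seated: flange on the upper cheek, foot 54 mm above the bench.
- pin_b: Headed steel pin, 80 g, upright in a hole of the block at the start. Origin: centre of its foot, z up to the head. Shank 12 mm diameter, 56 mm long, its lowest 8 mm tapered to 6 mm; flange 26 mm diameter, z 56 to 62; gripping knob 16 mm diameter, z 62 to 88. Fits either fork. Seated: flange on the upper cheek, foot 54 mm above the bench.
- dowel: Plain wooden dowel without a head, 12 mm diameter, 75 mm long, in the third hole of the block, 15 mm of it showing; not needed. Origin: centre of its foot.
- pot: Dark turned lidded pot, round, 44 mm diameter, 50 mm tall, 90 g. Origin: underside centre, z up. May be absent. Freshly glued: grip force at most 45 N on each finger.
- box: Carved square box, 44 x 44 mm (sides along its x and y), 50 mm tall, with a diamond on its lid, 90 g. Origin: underside centre, z up. May be absent. Freshly glued: grip force at most 45 N on each finger.
- drum: Pale ribbed wooden drum, round, 44 mm diameter, 50 mm tall, 90 g. Origin: underside centre, z up. May be absent. Freshly glued: grip force at most 45 N on each finger.

How it is judged:
By the outcome, as a careful person would: the job done as asked, in the order asked, and still so for the second after the job is handed in, with the robot touching nothing.
Of pot, box, drum only 2 to 3 are there at a start; the rules pass over those that are not, and their reading is None.
At some moment in a run one of rail, pot, box, drum may be knocked a few centimetres aside while the robot is not near it.
It also fails if it takes over 208 s, if anything falls off the work surface, if the arm or the gripper's body presses on something with over 40 N, if the wrist force passes 120 N, or if a joint passes its speed limit or range.

ROBOT

A 6-joint arm with a two-finger parallel gripper is mounted at the origin on the work surface. World frame = base frame: x ahead of the robot, y to its left, z up, the work surface at z = 0. Lengths are in m, angles in rad, forces in N, time in s.
With the tool pointing down it reaches from about 0.35 to 0.775 m from the base axis. Payload 5.5 kg.
Tool frame: the origin (TCP) lies midway between the tips of the shut fingers; the grasp point (between the pads) lies 19 mm behind it (pinch_z is the distance from the TCP to the grasp point, in m); z points along the fingers, x is the direction in which the jaws open and shut, and the axes are right-handed (so a half turn about z gives the same grasp; the last joint's range is limited). The gripper opens to 85 mm and grips with 20 to 120 N. Pads are 22 mm wide; open, the fingers measure 114 mm over their backs; the gripper's body (76 mm by 85 mm) begins 54 mm behind the grasp point. The pads swing forward as they close: fully open they stand 13 mm farther back than shut.
Start: joints at [1.11, 0.313, 0.046, 1.304, 0, 1.431], TCP at [0.181, 0.546, 0.231] pointing down, gripper open.
Joint ranges: [-2.76, 2.76], [-0.86, 1.69], [-1.03, 1.26], [-2.2, 2.34], [-1.47, 1.5], [-3.14, 3.14]. Speed limits (rad/s): [2.57, 2.57, 3.14, 3.14, 3.14, 3.14].

INTERFACE

Orientations are given as a unit quaternion [w, x, y, z].
In Python, from workcell import get_state, read_camera, camera_info, hand_in, trace, pinch_z gives the robot as it stands. The module is installed in compiled form; this text tells all that it offers.
- The arm moves only by the tool arm_command, never from a script. Its argument "steps" is text: rows parted by semicolons, each of 4 numbers parted by spaces: the shift along the world's x, y, z in mm, then the turn about the world's z in rad. In form: tx ty tz spin; .... A call has 1 to 20 rows; each row is the pose to reach, as a shift and turn from the pose measured when the call began; what a row does not reach only later rows make up. A row lasts 1/8 s, in which the tool goes at most 62.5 mm and 10.7 degrees, less where a joint would pass 70% of its speed; a pose out of reach is approached as far as the arm can. A call with a gripper value outside its range is refused whole. "fingers" is the gripper command: -1 is shut, 1 is fully open, values between are in proportion, set as the call begins (left out, the last holds). The fingers move at their own pace and stop on an object; "newtons" is the grip in N (left out, the last holds). Time passes only in rows, so rows that repeat a pose let the fingers close. It gives the time, the measured TCP pose, the force and the opening at its end, in the units of the state.
- get_state(): the state, without advancing time (a new reading comes with each control period).
- read_camera(name): name is "scene" or "top"; returns the picture (480x640x3 uint8, red, green, blue); there is no depth.
- camera_info(name): a dict with "mtx" (3x3 intrinsics, pixels), "R" (3x3) and "t" (3): a world point X has camera coordinates R X + t. Camera axes: x right, y down, z forward; pixel columns grow to the right and rows downward; lengths in m; the calibration is good to about 2 mm. A picture is of the moment at which its call begins. camera_info takes no time and is no camera call.
- hand_in(): hands the job in, once; it reports no verdict.
Trained networks look in the newest picture that a camera, given by its name, has taken for a name from the list of things; names that differ only in an ending like _2 or _b are one class to them, and where a whole thing is asked for, a point or a joint stands for the part that bears it (a point fixed in the world has none). Each returns a list of dicts, best first, with "score" (0 to 1); they miss things now and then, are a little off and sometimes report something else, mostly with a low value. They report only what shows in the picture. A call takes as long as a camera call.
- trace(camera, name): "mask" (480x640 bool, what is visible of it) and "box" ([left, top, width, height] in pixels, round what is visible of it).
The state is a dict: "clock": time; "joint_pos": joint angles; "qvel": joint speeds; "tau": joint torques, N m; "tcp_pos": TCP position; "orientation": TCP orientation; "wrist_force": force on the tool from outside, world axes, zero at the start; "ft_torque": the same for the moment, N m; "finger_gap": finger opening in m.
Only numpy, scipy, OpenCV 4.12 (cv2) and the standard library are available. Lean on these libraries where they do the work, as an engineer would, in place of code of your own. Each camera call takes 0.05 s, during which the arm holds its last target.

## Working session

There is one attempt and no reset: what is moved stays moved. The work goes in short steps, Python scripts to look and compute and a tool call to move; the robot and the scene stay as the last step left them, time stands still between calls to the robot, and variables do not carry over. Pictures are saved under pics/ and viewed, and the job is handed in when it is done.

Besides the shell and the picture viewer there is one more tool, called after "Call:" as name(argument=value, ...) on one line, values as JSON. arm_command: Moves the arm, as the interface text tells. Its arguments: {"type":"object","properties":{"steps":{"type":"string"},"fingers":{"type":"number"},"newtons":{"type":"number"}},"required":["steps"]}

```bash
mkdir -p pics
python3 - <<'E'
from workcell import *
import cv2
print(get_state())
for n in("scene","top"):
    im=read_camera(n); cv2.imwrite(f"pics/{n}0.png",im[:,:,::-1]); c=camera_info(n); print(n,c)
print(pinch_z)
E
```

```text
{'clock': 0.0, 'joint_pos': array([ 1.11041491e+00,  3.14012645e-01,  4.49890057e-02,  1.30359206e+00,
       -1.43707176e-05,  1.43120520e+00]), 'qvel': array([-5.45501120e-04, -6.44175030e-04, -8.11964134e-05, -5.37282867e-04,
       -9.80446909e-04,  1.85548730e-03]), 'tau': array([-1.74557958e-03, -4.80626178e+01,  2.98532921e+01,  1.94789807e-02,
       -2.47535336e-04,  1.02920288e-05]), 'tcp_pos': array([0.1810897 , 0.54520914, 0.230406  ]), 'orientation': array([ 4.30790263e-04,  8.10961014e-01,  5.85099485e-01, -8.01249694e-04]), 'wrist_force': array([-0.00496423,  0.52091878, -0.71447557]), 'ft_torque': array([-0.01978903,  0.04059776, -0.04538091]), 'finger_gap': 0.08533449000121045}
scene {'mtx': array([[465.70020849,   0.        , 319.7179892 ],
       [  0.        , 465.70020849, 232.99490939],
       [  0.        ,   0.        ,   1.        ]]), 'R': array([[-0.58219778,  0.81289405,  0.01577979],
       [ 0.41890339,  0.31654106, -0.85107092],
       [-0.69682544, -0.48888139, -0.52481357]]), 't': array([ 0.30708139, -0.13711353,  1.36730028])}
top {'mtx': array([[511.07097749,   0.        , 317.72420355],
       [  0.        , 511.07097749, 234.04942149],
       [  0.        ,   0.        ,   1.        ]]), 'R': array([[ 0.02472394, -0.99946824,  0.02125938],
       [-0.9881336 , -0.02765727, -0.15108628],
       [ 0.15159392, -0.01727166, -0.98829195]]), 't': array([-0.00935001,  0.54474673,  1.01656986])}
0.0187
```

View pics/scene0.png

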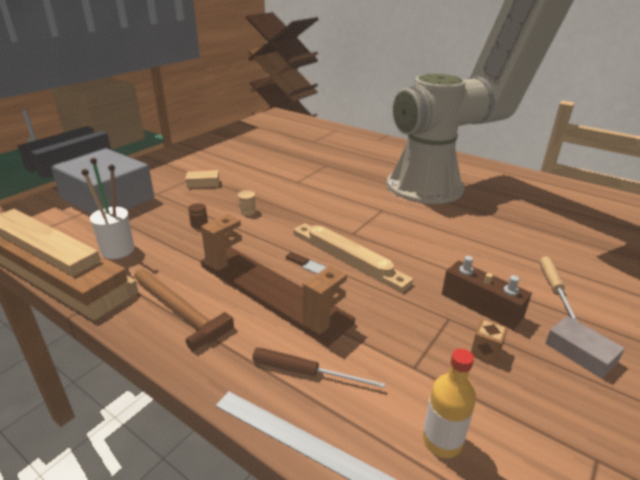

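View pics/top0.png

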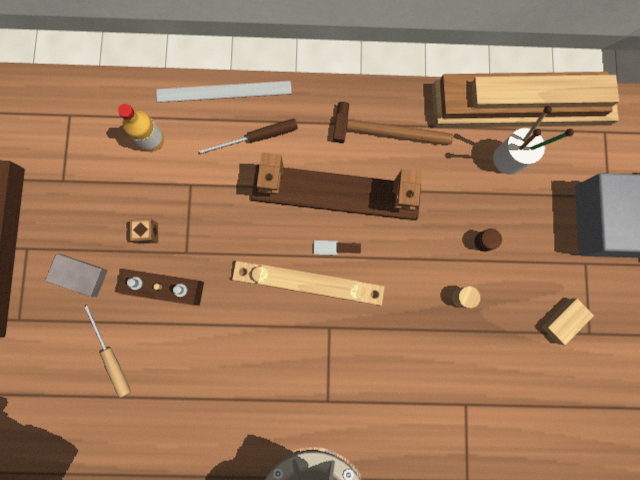

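```bash
cat > h.py <<'E'
import numpy as np, cv2
from scipy.optimize import minimize
from workcell import *
def box(x0,x1,y0,y1,z0,z1): return np.array([[x,y,z] for x in(x0,x1) for y in(y0,y1) for z in(z0,z1)],float)/1000
def cyl(x,y,r,z0,z1,r1=None,n=24):
    a=np.arange(n)*2*np.pi/n; r1=r if r1 is None else r1
    return np.vstack([np.c_[x+r*np.cos(a),y+r*np.sin(a),0*a+z0],np.c_[x+r1*np.cos(a),y+r1*np.sin(a),0*a+z1]])/1000
rnd=np.vstack([cyl(0,98,20,0,32),cyl(0,-98,20,0,32)])
M=dict(
 stand=[box(-30,50,-180,180,0,18)]+[b for s in(-140,140) for b in(box(-22,22,s-20,s+20,60,74),box(-22,22,s-20,s+20,96,110),box(22.5,44,s-20,s+20,18,110))],
 rail=[rnd,box(-20,20,-158,158,0,16)],
 pin_block=[box(-25,25,-75,75,0,60)],
 pot=[cyl(0,0,22,0,50)],drum=[cyl(0,0,22,0,50)],box=[box(-22,22,-22,22,0,50)],
 pin=[cyl(0,0,6,0,56),cyl(0,0,13,56,62),cyl(0,0,8,62,88)])
CI={n:camera_info(n) for n in("scene","top")}
def proj(cam,X):
    c=CI[cam]; p=(c["R"]@np.atleast_2d(X).T).T+c["t"]; p=p@c["mtx"].T; return p[:,:2]/p[:,2:]
def ray(cam,uv,z):
    c=CI[cam]; d=c["R"].T@np.linalg.inv(c["mtx"])@np.array([uv[0],uv[1],1.]); o=-c["R"].T@c["t"]; return o+d*(z-o[2])/d[2]
def pose(P,x,y,z,yaw):
    c,s=np.cos(yaw),np.sin(yaw); return P@np.array([[c,s,0],[-s,c,0],[0,0,1]])+[x,y,z]
S=4
def render(cam,parts,p,z=0):
    m=np.zeros((480*S//2,640*S//2),np.uint8)
    for P in parts:
        q=(proj(cam,pose(P,p[0],p[1],z,p[2]))+.5)*S/2-.5
        h=cv2.convexHull(np.round(q*16).astype(np.int32)); cv2.fillConvexPoly(m,h,255,shift=4)
    return m
def fit(name,masks,p0,z=0,yaw=True,weights=None):
    big={c:cv2.resize(m.astype(np.uint8)*255,None,fx=S/2,fy=S/2,interpolation=cv2.INTER_LINEAR)>127 for c,m in masks.items()}
    def cost(v):
        p=[v[0]/1000,v[1]/1000,v[2]/100 if yaw else p0[2]]; e=0
        for c,b in big.items():
            r=render(c,M[name],p,z)>0; e+=1-(r&b).sum()/max(1,(r|b).sum())
        return e/len(big)
    v=np.array([p0[0]*1000,p0[1]*1000,p0[2]*100]); 
    for st in(15,4):
        r=minimize(cost,v,method="Nelder-Mead",options=dict(initial_simplex=np.vstack([v,v+[st,0,0],v+[0,st,0],v+[0,0,st]]),xatol=.05,fatol=1e-5)); v=r.x
    return np.array([v[0]/1000,v[1]/1000,v[2]/100]),r.fun
E
cat > look.py <<'E'
from h import *
import sys
for n in("scene","top"): read_camera(n)
g=dict(stand=((270,173),(407,190),.1),rail=((243,272),(376,294),0),pin_block=((134,283),(180,291),.06),pot=((488,240),)*2+(.025,),drum=((467,297),)*2+(.025,),box=((141,231),)*2+(.04,))
for n,(a,b,z) in g.items():
    A=ray("top",a,z);B=ray("top",b,z); C=(A+B)/2; d=A-B; yaw=np.arctan2(d[1],d[0])-np.pi/2 if a!=b else 0
    ms={}
    for c in("scene","top"):
        r=trace(c,n)
        print(n,c,[(round(q["score"],2),q["box"]) for q in r[:3]])
        if r: ms[c]=r[0]["mask"]
    np.savez(f"m_{n}.npz",**ms)
    print(n,"guess",C,yaw)
    for k in [[c] for c in ms]+[list(ms)]:
        p,f=fit(n,{c:ms[c] for c in k},[C[0],C[1],yaw]); print("   ",k,p.round(4),round(f,3))
print(get_state()["clock"])
E
python3 look.py
```

```text
stand scene [(0.69, [199.1, 212.9, 159.9, 134.9])]
stand top [(0.79, [250.8, 153.4, 166.6, 70.8])]
stand guess [ 0.64260024 -0.03269151  0.1       ] -0.09663741266325254
    ['scene'] [ 0.6319 -0.0369 -0.092 ] 0.036
    ['top'] [ 0.6327 -0.0317 -0.0908] 0.04
    ['scene', 'top'] [ 0.6324 -0.0348 -0.0913] 0.051
rail scene [(0.55, [295.0, 224.3, 117.7, 66.5])]
rail top [(0.8, [235.3, 261.7, 148.5, 42.8])]
rail guess [0.44570898 0.01918885 0.        ] -0.13750637222026119
    ['scene'] [ 0.4431  0.0176 -0.1354] 0.041
    ['top'] [ 0.4446  0.0224 -0.1417] 0.057
    ['scene', 'top'] [ 0.444   0.0185 -0.1397] 0.06
pin_block scene [(0.7, [443.4, 258.6, 89.9, 71.4]), (0.47, [503.7, 274.6, 16.7, 19.6])]
pin_block top [(0.91, [118.6, 272.5, 86.0, 32.8]), (0.51, [469.9, 231.9, 32.1, 20.0])]
pin_block guess [0.42652855 0.32228429 0.06      ] -0.14545587407645333
    ['scene'] [ 0.4248  0.3167 -0.1248] 0.105
    ['top'] [ 0.4268  0.3195 -0.1254] 0.168
    ['scene', 'top'] [ 0.4265  0.3181 -0.1223] 0.15
pot scene [(0.55, [187.0, 203.2, 21.7, 28.6])]
pot top [(0.66, [472.0, 229.3, 32.2, 22.8])]
pot guess [ 0.54468535 -0.35556071  0.025     ] 0
    ['scene'] [ 0.5446 -0.3596  0.1537] 0.129
    ['top'] [ 0.5439 -0.3537  0.1187] 0.067
    ['scene', 'top'] [ 0.5452 -0.3562  0.1773] 0.137
drum scene [(0.69, [238.2, 189.2, 17.3, 27.2])]
drum top [(0.89, [452.8, 289.7, 29.0, 21.3])]
drum guess [ 0.42379053 -0.30853344  0.025     ] 0
    ['scene'] [ 0.4213 -0.3117  0.113 ] 0.062
    ['top'] [ 0.4222 -0.3053  0.068 ] 0.056
    ['scene', 'top'] [ 0.4229 -0.3078  0.138 ] 0.105
box scene [(0.81, [474.8, 315.8, 33.4, 46.8])]
box top [(0.55, [130.7, 219.0, 28.6, 25.1])]
box guess [0.54119842 0.3690943  0.04      ] 0
    ['scene'] [0.5414 0.3652 0.1249] 0.085
    ['top'] [0.543  0.3676 0.0394] 0.081
    ['scene', 'top'] [0.5423 0.3665 0.104 ] 0.096
0.8
```

Call:
arm_command(steps="263 -525 -80 -1.39; 263 -525 -80 -1.39; 263 -525 -80 -1.39; 263 -525 -80 -1.39; 263 -525 -80 -1.39; 263 -525 -80 -1.39; 263 -525 -80 -1.39; 263 -525 -80 -1.39; 263 -525 -80 -1.39; 263 -525 -80 -1.39; 263 -525 -80 -1.39; 263 -525 -80 -1.39; 263 -525 -80 -1.39", fingers=1)

```text
clock: 2.42
tcp_pos: [0.4439, 0.0217, 0.1516]
orientation: [-0.0, 0.998, -0.069, 0.0]
wrist_force: [-0.2, -0.2, 0.4]
finger_gap: 0.0852
```

```bash
cat >> h.py <<'E'
def tool():
    s=get_state(); w,x,y,z=s["orientation"]; psi=np.arctan2(2*(x*y+w*z),1-2*(y*y+z*z)); return s["tcp_pos"],psi,s
def to(x,y,z,psi):
    p,a,s=tool(); d=(psi-a+np.pi/2)%np.pi-np.pi/2
    print("clock",round(s["clock"],2),"tcp",p.round(4),"psi",round(a,3),"j6",round(s["joint_pos"][5],2),"F",s["wrist_force"].round(1),"gap",round(s["finger_gap"],4))
    print("GO",((np.array([x,y,z])-p)*1000).round(1),round(d,3))
E
cat > snap.py <<'E'
from h import *
import sys
t=sys.argv[1]
a=read_camera("scene");b=read_camera("top")
cv2.imwrite(f"pics/{t}_s.png",a[:,:,::-1]);cv2.imwrite(f"pics/{t}_t.png",b[:,:,::-1])
E
python3 -c "
from h import *
to(.444,.020,.006,-.14)"; python3 snap.py a
```

```text
clock 2.42 tcp [0.4439 0.0217 0.1516] psi -0.138 j6 1.58 F [-0.2 -0.2  0.4] gap 0.0852
GO [ 1.000e-01 -1.700e+00 -1.456e+02] -0.002
```

View pics/a_t.png

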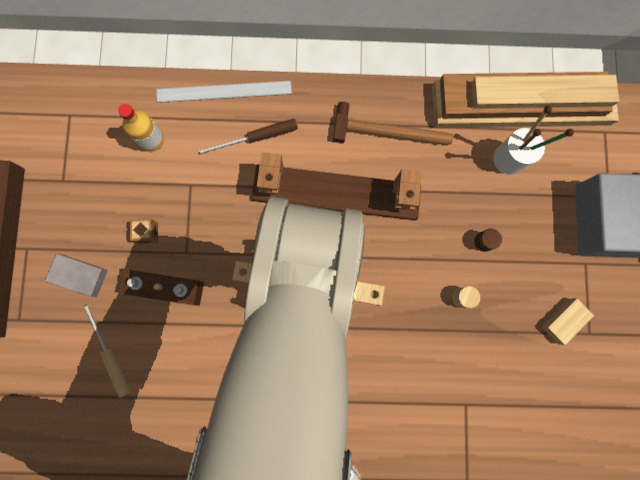

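The top view shows the gripper over the rail, with its lugs still at (243,272) and (370,294). I'm descending and gripping.

Call:
arm_command(steps="0 -2 -60 0; 0 -2 -110 0; 0 -2 -130 0; 0 -2 -143 0; 0 -2 -144 0; 0 -2 -144 0")

```text
clock: 3.28
tcp_pos: [0.4449, 0.0197, 0.0085]
orientation: [0.0, 0.998, -0.069, 0.001]
wrist_force: [0.7, 0.2, -0.4]
finger_gap: 0.0852
```

Call:
arm_command(steps="0 0 0 0; 0 0 0 0; 0 0 0 0; 0 0 0 0; 0 0 0 0; 0 0 0 0; 0 0 0 0; 0 0 0 0", fingers=-1, newtons=80)

```text
clock: 4.28
tcp_pos: [0.446, 0.0196, 0.0094]
orientation: [0.0, 0.998, -0.069, 0.002]
wrist_force: [-1.2, -0.3, 6.1]
finger_gap: 0.0388
```

```bash
python3 snap.py b; python3 -c "
from h import *
to(.444,.020,.006,-.14)"
```

```text
clock 4.38 tcp [0.446  0.0196 0.0094] psi -0.138 j6 1.57 F [ 0.4 -0.2  6.3] gap 0.0386
GO [-2.   0.4 -3.4] -0.002
```

View pics/b_s.png

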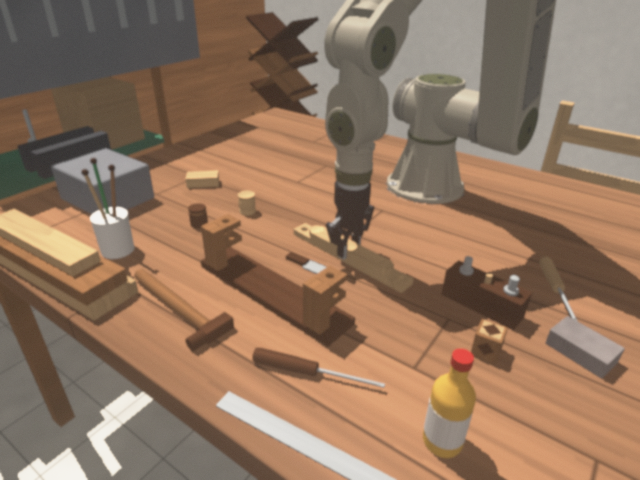

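Call:
arm_command(steps="0 0 30 0; 0 0 60 0; 0 0 85 0; 20 -10 85 0; 45 -20 85 0.02; 70 -30 85 0.047; 95 -42 85 0.047; 106 -48 85 0.047; 106 -48 85 0.047; 106 -48 85 0.047; 106 -48 85 0.047")

```text
clock: 5.75
tcp_pos: [0.551, -0.0279, 0.0944]
orientation: [-0.0, 0.999, -0.045, 0.002]
wrist_force: [-0.4, 0.0, -2.4]
finger_gap: 0.0386
```

```bash
cat > railrel.py <<'E'
from h import *
import sys
z=float(sys.argv[1]); lbl=sys.argv[2]
p,a,s=tool(); print("clock",s["clock"],"tcp",p.round(4),round(a,4),s["wrist_force"].round(1),s["finger_gap"])
P={}
for c in("scene","top"):
    im=read_camera(c); cv2.imwrite(f"pics/{lbl}_{c}.png",im[:,:,::-1])
    r=trace(c,"rail"); st=np.load("m_stand.npz")[c]
    if r:
        m=r[0]["mask"]; print(c,r[0]["score"],m.sum())
        np.save(f"rm_{c}.npy",m)
E
python3 railrel.py .08 c
```

```text
clock 5.75 tcp [ 0.551  -0.0279  0.0944] -0.0904 [-0.4  0.  -2.4] 0.03861267220539674
scene 0.84 2725
top 0.82 1411
```

View pics/c_top.png

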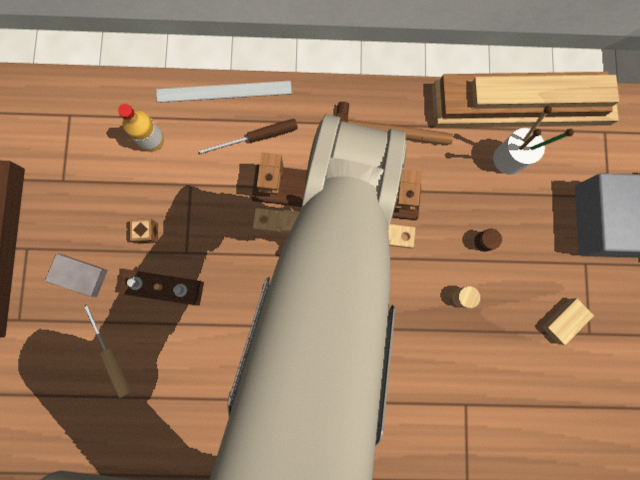

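View pics/c_scene.png

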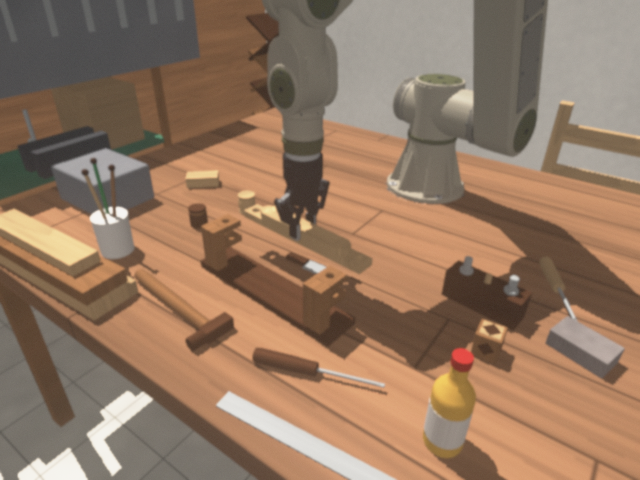

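```bash
cat >> h.py <<'E'
def fitdc(name,masks,dc,p0,z,parts=None,yaw=True):
    parts=parts or M[name]
    big={c:cv2.resize(m.astype(np.uint8)*255,None,fx=S/2,fy=S/2,interpolation=cv2.INTER_LINEAR)>127 for c,m in masks.items()}
    def cost(v):
        p=[v[0]/1000,v[1]/1000,v[2]/100 if yaw else p0[2]]; e=0
        for c,b in big.items():
            r=render(c,parts,p,z)>0; ok=np.ones_like(b); l,h=dc[c]; ok[:,l*S//2:h*S//2]=0
            e+=1-(r&b&ok).sum()/max(1,((r|b)&ok).sum())
        return e/len(big)
    v=np.array([p0[0]*1000,p0[1]*1000,p0[2]*100])
    for st in(10,3):
        r=minimize(cost,v,method="Nelder-Mead",options=dict(initial_simplex=np.vstack([v,v+[st,0,0],v+[0,st,0],v+[0,0,st]]),xatol=.05,fatol=1e-5)); v=r.x
    return np.array([v[0]/1000,v[1]/1000,v[2]/100]),r.fun
E
python3 - <<'E'
from h import *
ms={c:np.load(f"rm_{c}.npy") for c in("scene","top")}
dc=dict(scene=(272,338),top=(290,392))
for k in(["scene"],["top"],["scene","top"]):
    print(k,*fitdc("rail",{c:ms[c] for c in k},dc,[.551,-.028,-.09],.085))
for c in ms:
    im=cv2.imread(f"pics/c_{c}.png"); im[ms[c]]=im[ms[c]]//2+[0,100,0]
    q=fitdc("rail",{c:ms[c]},dc,[.551,-.028,-.09],.085)[0]
    r=cv2.resize(render(c,M["rail"],q,.085),(640,480)); cs,_=cv2.findContours((r>127).astype(np.uint8),0,1); cv2.drawContours(im,cs,-1,(0,0,255),1)
    st=np.load("m_stand.npz")[c]; p={"scene":[.6319,-.0369,-.092],"top":[.6327,-.0317,-.0908]}[c]
    r=cv2.resize(render(c,M["stand"],p,0),(640,480)); cs,_=cv2.findContours((r>127).astype(np.uint8),0,1); cv2.drawContours(im,cs,-1,(255,0,0),1)
    h=[pose(np.array([[0,s*.14,.11]]),*p[:2],0,p[2]) for s in(-1,1)]
    for X in h:
        u=proj(c,X)[0]; print(c,u)
    im=im[130:380,180:430] if c=="scene" else im[130:280,220:450]
    cv2.imwrite(f"pics/ov_{c}.png",cv2.resize(im,None,fx=2.4 if c=="scene" else 3.4,fy=2.4 if c=="scene" else 3.4,interpolation=cv2.INTER_CUBIC))
E
```

```text
['scene'] [ 0.5481843  -0.0295723  -0.09131798] 0.04826291079812206
['top'] [ 0.54900275 -0.02504571 -0.09320117] 0.08423861254049936
['scene', 'top'] [ 0.54887422 -0.02627572 -0.09297059] 0.08607702428273334
scene [225.60030516 219.84927382]
scene [329.35558586 274.2723185 ]
top [408.94658514 193.4668859 ]
top [267.46363776 176.72872681]
```

View pics/ov_top.png

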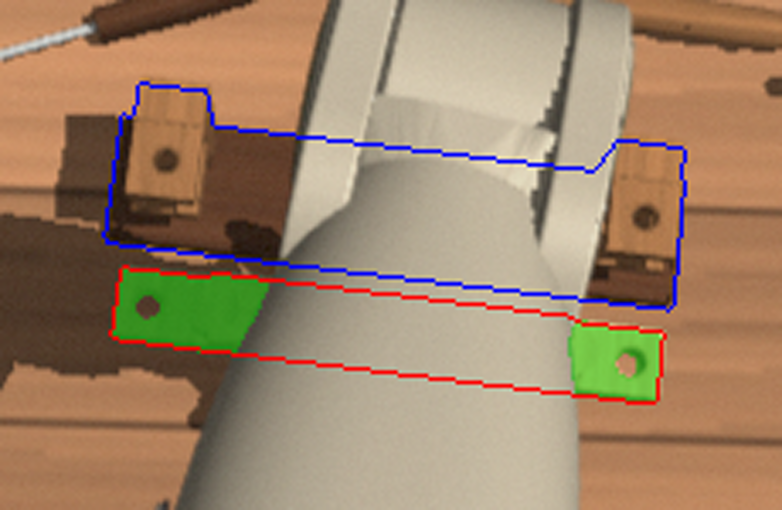

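View pics/ov_scene.png

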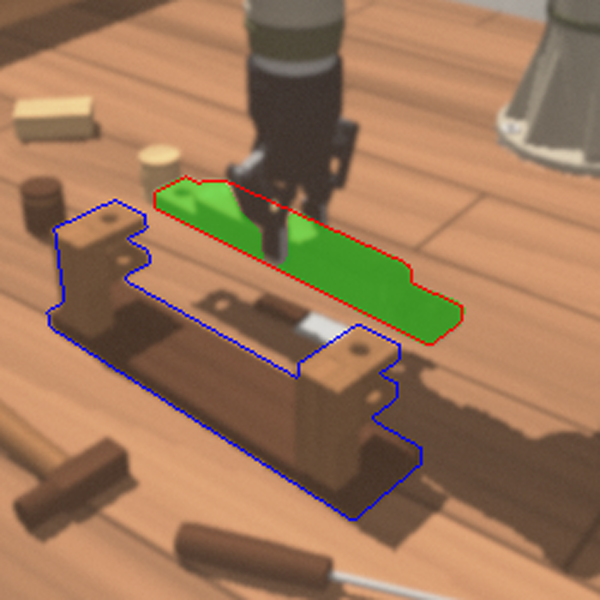

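Run:
```python
from h import *
def cen(c,uv,hw,z,X=None):
    # refine dark blob
    f=f"pics/c_{c}.png"; g=cv2.cvtColor(cv2.imread(f),cv2.COLOR_BGR2GRAY).astype(float)
    u,v=uv; u0,v0=int(round(u)),int(round(v)); w=g[v0-hw:v0+hw+1,u0-hw:u0+hw+1]; t=np.percentile(w,60)
    k=np.clip(t-8-w,0,None); yy,xx=np.mgrid[-hw:hw+1,-hw:hw+1]; 
    return np.array([u0+(k*xx).sum()/k.sum(),v0+(k*yy).sum()/k.sum()])
for c,L,R in(("top",(269,177),(410,194)),("scene",(330,275.5),(225.4,221))):
    a=cen(c,L,5,.11);b=cen(c,R,5,.11); A=ray(c,a,.11);B=ray(c,b,.11); d=A-B
    print(c,"fork",a.round(1),b.round(1),A.round(4),B.round(4),"mid",((A+B)/2).round(4),"len",np.linalg.norm(d),"yaw",np.arctan2(d[1],d[0])-np.pi/2)
for c,L,R in(("top",(263,220),(404.7,237)),):
    a=cen(c,L,5,.11);b=cen(c,R,5,.11); A=ray(c,a,.101);B=ray(c,b,.101); d=A-B
    print(c,"rail",a.round(1),b.round(1),A.round(4),B.round(4),"mid",((A+B)/2).round(4),"len",np.linalg.norm(d),"yaw",np.arctan2(d[1],d[0])-np.pi/2)
```

```text
top fork [268.5 176.8] [409.4 193.5] [0.6452 0.1058 0.11  ] [ 0.6201 -0.172   0.11  ] mid [ 0.6326 -0.0331  0.11  ] len 0.2788893931211474 yaw -0.09036200315703691
scene fork [329.4 275.2] [225.8 221.6] [0.647  0.1041 0.11  ] [ 0.6238 -0.1708  0.11  ] mid [ 0.6354 -0.0333  0.11  ] len 0.27587113075845887 yaw -0.08409485638857928
top rail [263.3 219.1] [406.1 235.5] [0.5624 0.1132 0.101 ] [ 0.5377 -0.1672  0.101 ] mid [ 0.55  -0.027  0.101] len 0.28143508944710044 yaw -0.08782999471700803
```

Call:
arm_command(steps="0 0 -8 0; 10 -1 -8 0; 25 -2 -8 0; 40 -3.2 -8 0; 50 -4 -8 0; 58 -4.7 -8 0; 66 -5.3 -8 0; 72 -5.8 -8 0; 76 -6.1 -8 0; 78 -6.3 -8 0; 78 -6.3 -8 0")

```text
clock: 7.32
tcp_pos: [0.6297, -0.0345, 0.0866]
orientation: [0.0, 0.999, -0.045, 0.002]
wrist_force: [0.4, 0.2, -2.3]
finger_gap: 0.0385
```

```bash
python3 railrel.py .08 d
```

```text
clock 7.325 tcp [ 0.6297 -0.0345  0.0866] -0.0905 [ 0.4  0.2 -2.3] 0.038536090724446075
scene 0.71 2143
top 0.94 447
```

View pics/d_scene.png

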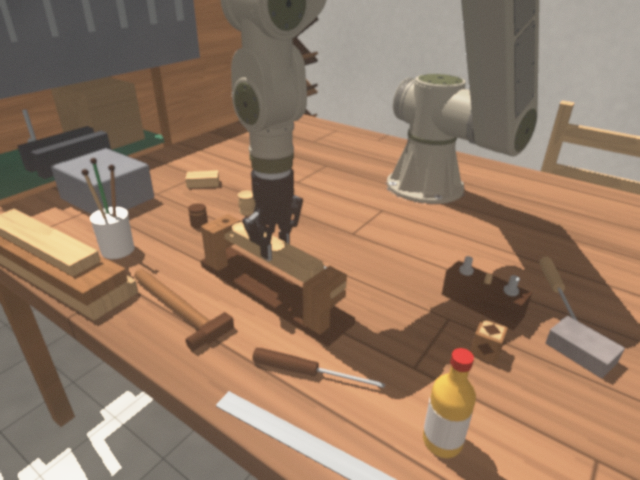

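The rail's lugs are inside both forks with no contact force. Next I push on until it touches the posts.

Call:
arm_command(steps="3 -0.3 0 0; 5 -0.5 0 0; 7 -0.6 0 0; 8 -0.7 0 0; 8 -0.7 0 0")

```text
clock: 8.15
tcp_pos: [0.637, -0.0351, 0.0864]
orientation: [0.0, 0.999, -0.045, 0.002]
wrist_force: [-1.6, -0.3, -2.6]
finger_gap: 0.0387
```

Call:
arm_command(steps="1 -0.1 0 0; 2 -0.2 0 0; 2.5 -0.2 0 0; 2.5 -0.2 0 0")

```text
clock: 8.65
tcp_pos: [0.6371, -0.0351, 0.0861]
orientation: [0.0, 0.999, -0.045, -0.001]
wrist_force: [-8.8, -0.4, 1.8]
finger_gap: 0.0384
```

Call:
arm_command(steps="-2.5 0.2 0 0; -2.5 0.2 -1.5 0; -2.5 0.2 -3 0; -2.5 0.2 -4 0; -2.5 0.2 -4 0; -2.5 0.2 -4 0")

```text
clock: 9.4
tcp_pos: [0.6353, -0.035, 0.0835]
orientation: [0.0, 0.999, -0.045, 0.0]
wrist_force: [-2.6, 0.3, 5.1]
finger_gap: 0.0387
```

Call:
arm_command(steps="-1.5 0 0.5 0; -1.5 0 0.5 0; -1.5 0 0 0")

```text
clock: 9.78
tcp_pos: [0.6338, -0.035, 0.0835]
orientation: [0.0, 0.999, -0.045, 0.0]
wrist_force: [-2.1, 0.4, 2.4]
finger_gap: 0.0383
```

Call:
arm_command(steps="0 0 0 0; 0 0 0 0; 0 0 0 0; 0 0 0 0", fingers=1)

```text
clock: 10.28
tcp_pos: [0.6339, -0.035, 0.0836]
orientation: [0.0, 0.999, -0.045, 0.0]
wrist_force: [0.3, -0.1, -0.4]
finger_gap: 0.0853
```

Call:
arm_command(steps="0 0 40 0; 0 0 90 0; -20 40 120 0; -60 90 130 0; -100 150 130 0; -110 160 130 0")

```text
clock: 11.02
tcp_pos: [0.5219, 0.1273, 0.2143]
orientation: [-0.0, 0.999, -0.044, 0.001]
wrist_force: [0.7, -0.1, -0.1]
finger_gap: 0.0854
```

Run:
```python
from h import *
for c in("scene","top"):
    im=read_camera(c); cv2.imwrite(f"pics/e_{c}.png",im[:,:,::-1])
    for n in("pin_a","rail","dowel"):
        for q in trace(c,n)[:4]:
            b=q["box"]; m=q["mask"]; yy,xx=np.nonzero(m); u=(xx.mean(),yy.mean())
            print(c,n,round(q["score"],2),b,np.round(u,1),m.sum(), ray(c,u,.079)[:2].round(4))
            if n=="pin_a" and q["score"]>.4:
                p,f=fitdc("pin",{c:m},{c:(0,0)},[*ray(c,u,.075)[:2],0],.004,parts=M["pin"][1:],yaw=False); print("   fit",p[:2].round(4),round(f,3))
    cv2.imwrite(f"pics/e_{c}z.png",cv2.resize(im[230:330,90:240,::-1] if c=="top" else im[230:340,420:560,::-1],None,fx=5,fy=5,interpolation=cv2.INTER_CUBIC))
```

```text
scene pin_a 0.74 [457.6, 253.6, 14.3, 22.8] [466.6 265.4] 200 [0.4288 0.2742]
   fit [0.4187 0.2715] 0.069
scene pin_a 0.73 [241.8, 194.0, 12.8, 20.9] [246.3 201.8] 377 [ 0.4928 -0.2395]
   fit [ 0.4891 -0.2372] 0.625
scene pin_a 0.61 [505.0, 277.2, 16.6, 16.4] [512.  285.3] 194 [0.4392 0.3631]
   fit [0.4292 0.362 ] 0.21
scene rail 0.86 [224.0, 220.8, 119.0, 76.2] [275.3 254.4] 2651 [ 0.6201 -0.0425]
scene dowel 0.5 [484.1, 274.6, 7.3, 8.1] [487.7 278. ] 45 [0.444  0.3203]
top rail 0.78 [262.6, 167.8, 148.8, 38.8] [338.7 188.5] 2766 [ 0.6336 -0.0344]
top rail 0.55 [254.0, 153.5, 172.1, 70.1] [338.7 191.9] 4007 [ 0.6264 -0.0347]
top rail 0.35 [470.6, 231.9, 33.9, 20.5] [487.5 240.2] 495 [ 0.5361 -0.3353]
```

View pics/e_topz.png

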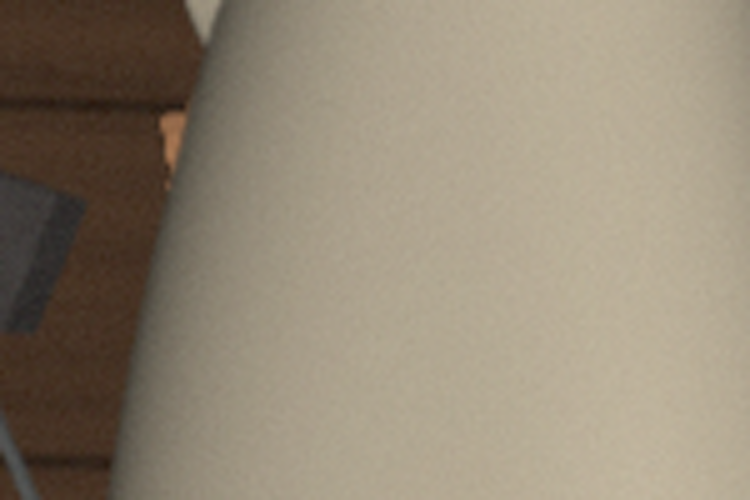

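View pics/e_scene.png

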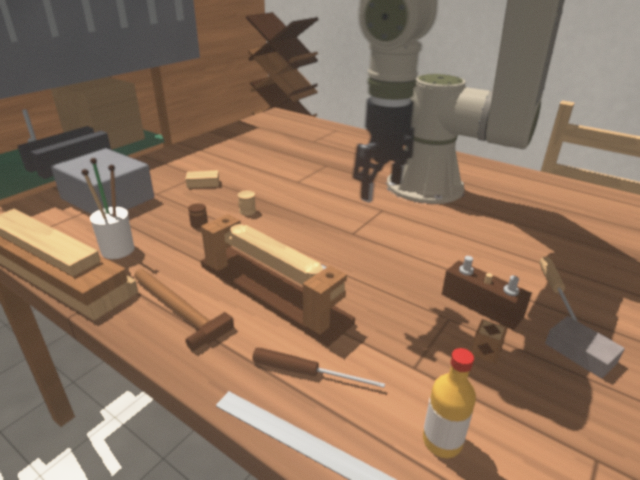

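Run:
```python
from h import *
im=cv2.imread("pics/top0.png"); s=cv2.imread("pics/scene0.png")
B=(.4265,.318,-.123)
for c,I,off,(w,h) in(("top",im,(110,255),(110,65)),("scene",s,(435,245),(105,90))):
    J=cv2.resize(I[off[1]:off[1]+h,off[0]:off[0]+w],None,fx=7,fy=6 if 0 else 7,interpolation=cv2.INTER_CUBIC)
    def dr(P,col,p):
        q=proj(c,P); hl=cv2.convexHull(np.round(((q-off+.5)*7-.5)).astype(np.int32)); cv2.polylines(J,[hl],True,col,1)
    dr(pose(M["pin_block"][0],B[0],B[1],0,B[2]),(255,0,0),0)
    for sg in(-1,1):
        C=pose(np.array([[0,sg*.045,0]]),B[0],B[1],0,B[2])[0]
        for P in M["pin"][1:]: dr(pose(P,C[0],C[1],.004,0),(0,255,0),0)
        print(c,C)
    cv2.imwrite(f"pics/blk_{c}.png",J)
```

```text
top [0.42097895 0.27333997 0.        ]
top [0.43202105 0.36266003 0.        ]
scene [0.42097895 0.27333997 0.        ]
scene [0.43202105 0.36266003 0.        ]
```

View pics/blk_top.png

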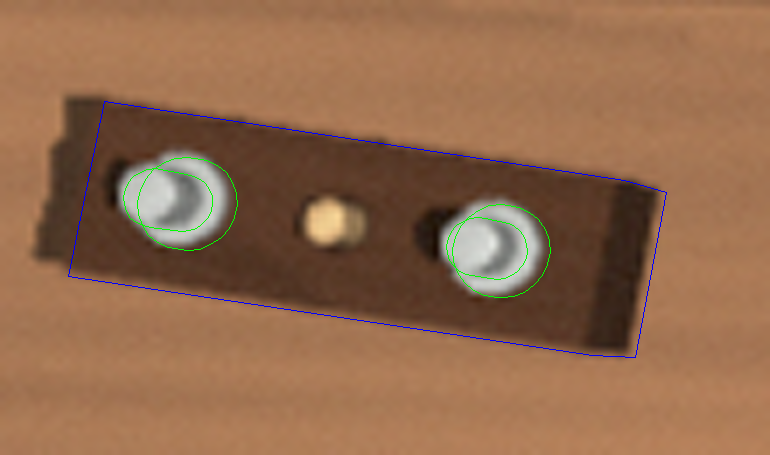

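View pics/blk_scene.png

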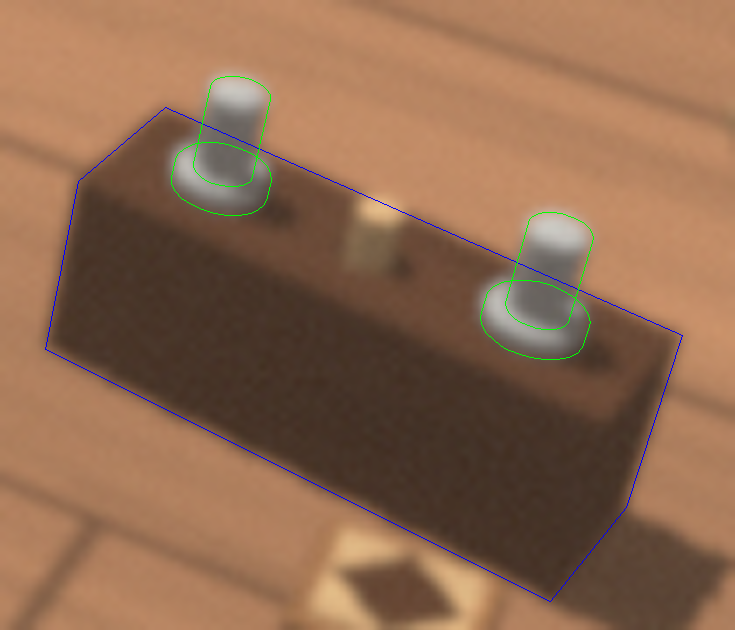

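Call:
arm_command(steps="-50 70 -20 0; -100 147 -70 -0.03; -100 147 -90 -0.03; -100 147 -110 -0.03; -100 147 -130 -0.03; -100 147 -142 -0.03; -100 147 -144.5 -0.03; -100 147 -144.5 -0.03; -100 147 -144.5 -0.03")

```text
clock: 12.55
tcp_pos: [0.4255, 0.2711, 0.0697]
orientation: [-0.0, 0.998, -0.061, 0.001]
wrist_force: [-0.4, 0.1, 1.0]
finger_gap: 0.0854
```

```bash
python3 snap.py f; python3 -c "
from h import *
to(.422,.274,.0695,-.123)"
```

```text
clock 12.65 tcp [0.4253 0.2712 0.0696] psi -0.122 j6 2.1 F [-0.4 -1.1 -0.1] gap 0.0854
GO [-3.3  2.8 -0.1] -0.001
```

View pics/f_s.png

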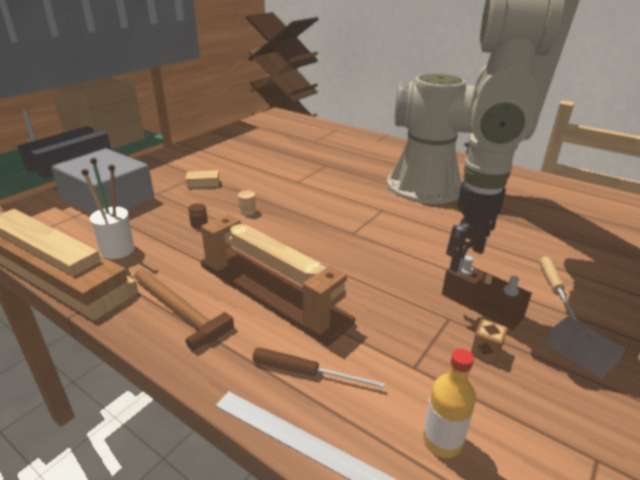

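Call:
arm_command(steps="-3.3 2.8 0 0; -3.3 2.8 0 0; -3.3 2.8 0 0")

```text
clock: 13.02
tcp_pos: [0.4219, 0.2741, 0.0697]
orientation: [-0.0, 0.998, -0.061, 0.001]
wrist_force: [1.4, 0.2, 0.4]
finger_gap: 0.0852
```

Call:
arm_command(steps="0 0 0 0; 0 0 0 0; 0 0 0 0; 0 0 0 0; 0 0 0 0; 0 0 0 0; 0 0 0 0; 0 0 0 0; 0 0 0 0", fingers=-1, newtons=80)

```text
clock: 14.15
tcp_pos: [0.4221, 0.2741, 0.0699]
orientation: [-0.0, 0.998, -0.061, 0.001]
wrist_force: [0.7, -0.4, 2.9]
finger_gap: 0.0134
```

Call:
arm_command(steps="0 0 20 0; 0 0 50 0; 0 0 90 0; 0 0 130 0; 0 0 130 0; 0 0 130 0")

```text
clock: 14.9
tcp_pos: [0.4215, 0.2739, 0.1989]
orientation: [0.0, 0.998, -0.061, 0.001]
wrist_force: [0.2, -1.8, -0.4]
finger_gap: 0.0131
```

```bash
python3 snap.py g; python3 -c "
from h import *
c,s=np.cos(-.0905),np.sin(-.0905)
to(.6345-.14*s,-.0345+.14*c,.195,-.0905)
to(.6345+.14*s,-.0345-.14*c,.195,-.0905)"
```

```text
clock 15.0 tcp [0.421  0.2737 0.1982] psi -0.122 j6 2.11 F [-0.5 -0.2 -0.8] gap 0.0131
GO [ 226.1 -168.8   -3.2] 0.031
clock 15.0 tcp [0.421  0.2737 0.1982] psi -0.122 j6 2.11 F [-0.5 -0.2 -0.8] gap 0.0131
GO [ 200.8 -447.6   -3.2] 0.031
```

View pics/g_s.png

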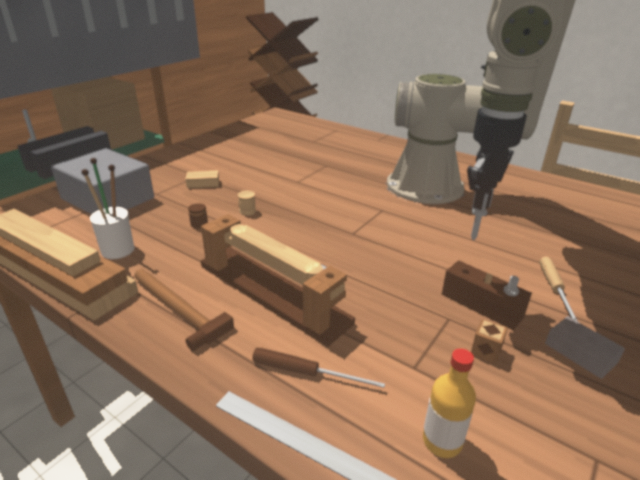

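Call:
arm_command(steps="50 -37 0 0.01; 95 -72 0 0.02; 140 -105 0 0.031; 185 -138 0 0.031; 212 -158 -5 0.031; 226 -169 -5 0.031; 226 -169 -5 0.031; 226 -169 -5 0.031; 226 -169 -5 0.031")

```text
clock: 16.12
tcp_pos: [0.6462, 0.1056, 0.1932]
orientation: [0.0, 0.999, -0.045, -0.0]
wrist_force: [0.0, 0.7, -1.9]
finger_gap: 0.0134
```

```bash
cat > forkcheck.py <<'E'
import sys
from h import *
t=sys.argv[1]
for c in("scene","top"):
    im=read_camera(c)[:,:,::-1]; r=trace(c,"pin_a")
    print(c,[(round(q["score"],2),np.round(q["box"])) for q in r[:4]])
    off,w,h=((285,190),110,110) if c=="scene" else ((235,130),90,80)
    if len(sys.argv)>2: off=((180,140) if c=="scene" else (365,150))
    cv2.imwrite(f"pics/{t}_{c}.png",cv2.resize(np.ascontiguousarray(im[off[1]:off[1]+h,off[0]:off[0]+w]),None,fx=5,fy=5,interpolation=cv2.INTER_CUBIC))
E
python3 forkcheck.py p1;  python3 -c "
from h import *
c,s=np.cos(-.0905),np.sin(-.0905)
to(.6345-.14*s,-.0345+.14*c,.195,-.0905)"
```

```text
scene [(0.61, array([325., 227.,  14.,  39.])), (0.57, array([504., 279.,  14.,  17.])), (0.37, array([189., 202.,  21.,  28.]))]
top []
clock 16.32 tcp [0.6467 0.1052 0.1936] psi -0.09 j6 1.7 F [-0.3 -0.3 -0.2] gap 0.0131
GO [ 0.4 -0.3  1.4] -0.0
```

View pics/p1_scene.png

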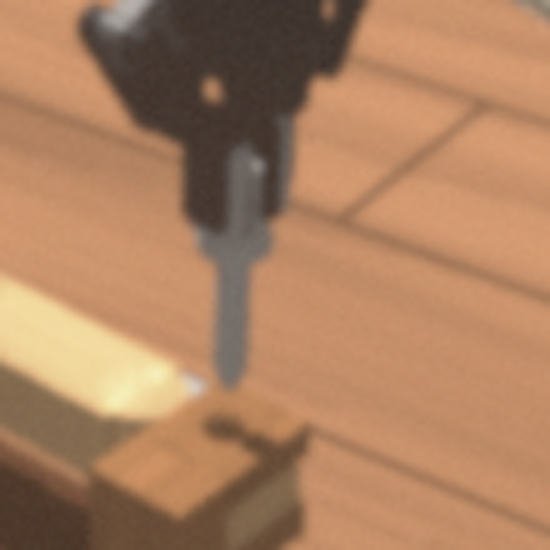

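View pics/p1_top.png

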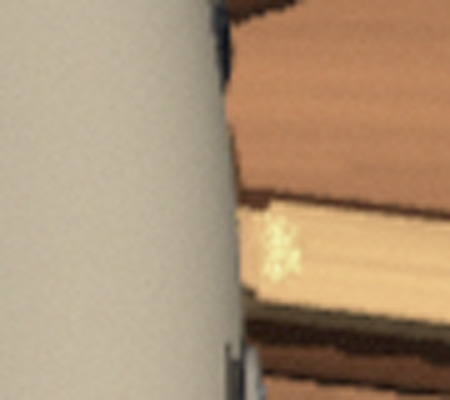

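Run:
```python
from h import *
t=(230/5+285-.4,380/5+190-.4)   # foot centre approx
T=ray("scene",t,.1277); H=ray("scene",(329.4,275.2),.11); H2=ray("scene",(330-.2,275.3),.11)
print("tip",T.round(4),"hole",H.round(4),H2.round(4),"delta mm",((H-T)*1000).round(1), proj("scene",[T[0],T[1],.11]))
p=ray("scene",(285+235/5,190+240/5),.1277+.059); print("flange",p)
```

```text
tip [0.6428 0.1032 0.1277] hole [0.6469 0.1041 0.11  ] [0.6467 0.1048 0.11  ] delta mm [  4.1   0.9 -17.7] [[330.3150428  273.87470404]]
flange [0.64605396 0.10620992 0.1867    ]
```

Call:
arm_command(steps="0.3 0.5 -8 0; 0.3 0.5 -14 0; 0.3 0.5 -19 0; 0.3 0.5 -23 0; 0.3 0.5 -26 0; 0.3 0.5 -27 0; 0.3 0.5 -27 0")

```text
clock: 17.2
tcp_pos: [0.6471, 0.1058, 0.1666]
orientation: [0.0, 0.999, -0.045, 0.0]
wrist_force: [-0.7, -0.1, -1.3]
finger_gap: 0.013
```

```bash
python3 forkcheck.py p2
```

```text
scene [(0.65, array([502., 276.,  18.,  18.])), (0.55, array([323., 241.,  14.,  36.]))]
top [(0.68, array([124., 276.,  17.,  15.])), (0.34, array([282., 170., 141.,  53.]))]
```

View pics/p2_scene.png

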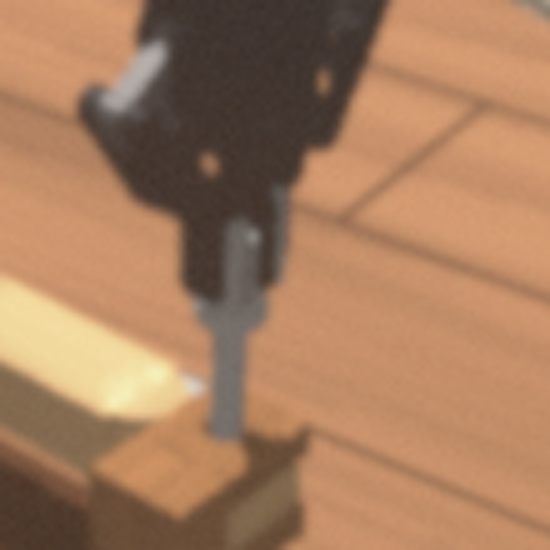

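Call:
arm_command(steps="0 0 -5 0; 0 0 -10 0; 0 0 -15 0; 0 0 -20 0; 0 0 -20 0")

```text
clock: 18.02
tcp_pos: [0.6468, 0.1057, 0.1461]
orientation: [0.001, 0.999, -0.045, -0.0]
wrist_force: [0.2, -0.0, 0.0]
finger_gap: 0.0132
```

Call:
arm_command(steps="0 0 -5 0; 0 0 -10 0; 0 0 -14 0; 0 0 -18 0; 0 0 -22 0; 0 0 -25 0; 0 0 -27 0; 0 0 -27.5 0; 0 0 -27.5 0")

```text
clock: 19.15
tcp_pos: [0.6467, 0.1057, 0.1199]
orientation: [0.001, 0.999, -0.045, 0.0]
wrist_force: [-2.1, -0.7, 4.8]
finger_gap: 0.0131
```

Call:
arm_command(steps="0 0 -2 0; 0 0 -3 0; 0 0 -3 0")

```text
clock: 19.52
tcp_pos: [0.6468, 0.1057, 0.1198]
orientation: [0.001, 0.999, -0.045, 0.001]
wrist_force: [-5.5, -1.4, 12.9]
finger_gap: 0.013
```

Call:
arm_command(steps="0 0 1 0; 0 0 1 0; 0 0 1 0; 0 0 1 0; 0 0 1 0", fingers=0.2)

```text
clock: 20.15
tcp_pos: [0.6467, 0.1057, 0.1205]
orientation: [0.001, 0.999, -0.045, 0.001]
wrist_force: [-0.5, -0.0, -0.5]
finger_gap: 0.051
```

Call:
arm_command(steps="0 0 20 0; 0 0 50 0; 0 0 80 0; -40 50 80 0; -80 100 80 0; -130 150 70 -0.02; -180 205 60 -0.03; -214 258 40 -0.03; -214 258 40 -0.03; -214 258 40 -0.03", fingers=0.6)

```text
clock: 21.4
tcp_pos: [0.4308, 0.365, 0.1598]
orientation: [0.001, 0.998, -0.058, 0.0]
wrist_force: [0.0, -0.3, 0.1]
finger_gap: 0.0683
```

```bash
python3 forkcheck.py p3; python3 -c "
from h import *
to(.4335,.364,.0695,-.123)"
```

```text
scene [(0.71, array([506., 276.,  15.,  19.])), (0.62, array([323., 256.,  11.,  25.]))]
top [(0.7, array([127., 276.,  15.,  12.])), (0.69, array([262., 170.,  14.,  14.]))]
clock 21.6 tcp [0.4337 0.3631 0.1609] psi -0.121 j6 2.25 F [-0.2 -0.6  0.2] gap 0.0682
GO [ -0.2   0.9 -91.4] -0.002
```

View pics/p3_scene.png

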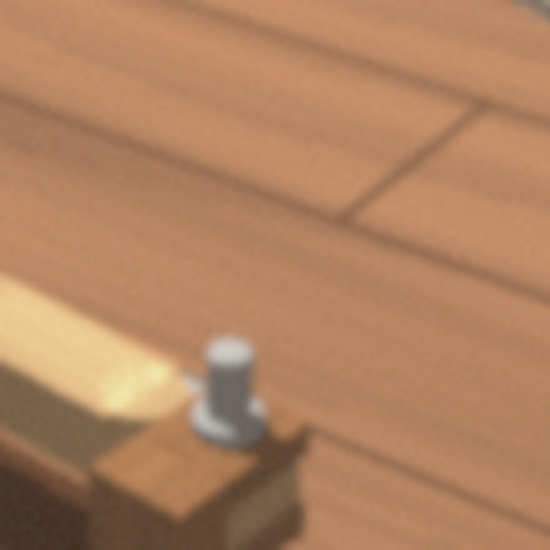

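View pics/p3_top.png

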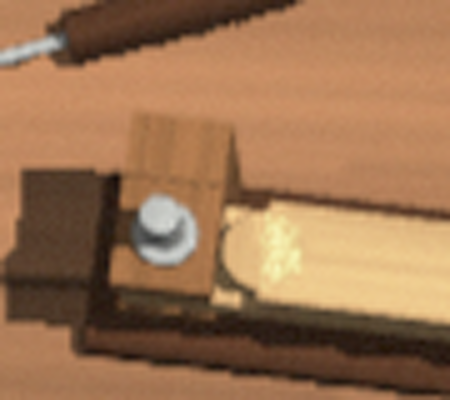

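The first pin is seated with its flange flat on the left fork (scene crop near (228,415)). Second pin next.

Call:
arm_command(steps="0 1 -40 0; 0 1 -70 0; 0 1 -85 0; 0 1 -91 0; 0 1 -91 0; 0 1 -91 0")

```text
clock: 22.35
tcp_pos: [0.4346, 0.3645, 0.071]
orientation: [-0.0, 0.998, -0.061, 0.002]
wrist_force: [0.6, -0.1, 0.9]
finger_gap: 0.0683
```

Call:
arm_command(steps="0 0 0 0; 0 0 0 0; 0 0 0 0; 0 0 0 0; 0 0 0 0; 0 0 0 0; 0 0 0 0", fingers=-1, newtons=80)

```text
clock: 23.22
tcp_pos: [0.4347, 0.3647, 0.0715]
orientation: [-0.0, 0.998, -0.061, 0.002]
wrist_force: [-0.1, -0.6, 4.8]
finger_gap: 0.0132
```

Call:
arm_command(steps="0 0 20 0; 0 0 50 0; 0 0 90 0; 0 0 126 0; 0 0 126 0; 0 0 126 0")

```text
clock: 23.98
tcp_pos: [0.4343, 0.3644, 0.1964]
orientation: [0.0, 0.998, -0.061, 0.002]
wrist_force: [0.2, 0.3, -0.8]
finger_gap: 0.013
```

```bash
python3 snap.py i;  python3 -c "
from h import *
c,s=np.cos(-.0905),np.sin(-.0905)
to(.6345+.14*s,-.0345-.14*c,.195,-.0905)"
```

```text
clock 24.07 tcp [0.4338 0.3641 0.1957] psi -0.121 j6 2.25 F [ 0.4  0.9 -1. ] gap 0.013
GO [ 188.  -538.    -0.7] 0.031
```

View pics/i_s.png

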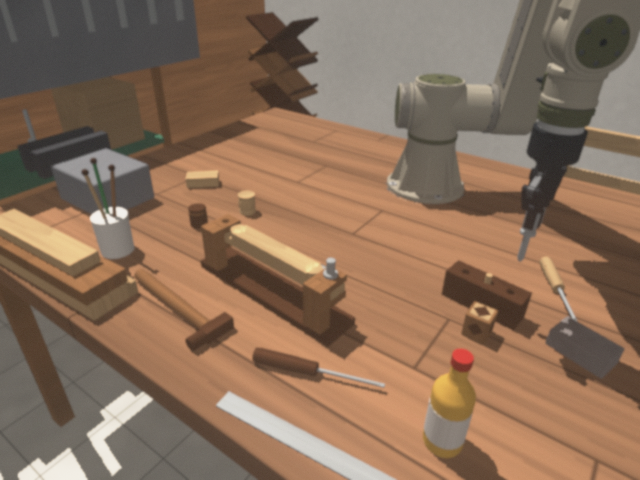

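Call:
arm_command(steps="20 -55 0 0.01; 40 -113 0 0.02; 60 -171 0 0.031; 80 -229 0 0.031; 100 -287 0 0.031; 120 -345 0 0.031; 140 -402 0 0.031; 162 -460 0 0.031; 175 -500 0 0.031; 184 -525 0 0.031; 188 -537.5 0 0.031; 188 -537.5 0 0.031; 188 -537.5 0 0.031; 188 -537.5 0 0.031")

```text
clock: 25.82
tcp_pos: [0.6217, -0.1721, 0.1959]
orientation: [0.0, 0.999, -0.044, 0.001]
wrist_force: [-0.2, 0.8, -0.5]
finger_gap: 0.013
```

```bash
python3 forkcheck.py q1 r;  python3 -c "
from h import *
c,s=np.cos(-.0905),np.sin(-.0905)
to(.6345+.14*s,-.0345-.14*c,.195,-.0905)"
```

```text
scene [(0.66, array([324., 256.,  14.,  23.])), (0.47, array([217., 183.,  12.,  29.]))]
top []
clock 26.02 tcp [ 0.6219 -0.1728  0.196 ] psi -0.089 j6 1.27 F [-0.   0.2 -1.5] gap 0.0132
GO [-0.  -1.2 -1. ] -0.001
```

View pics/q1_scene.png

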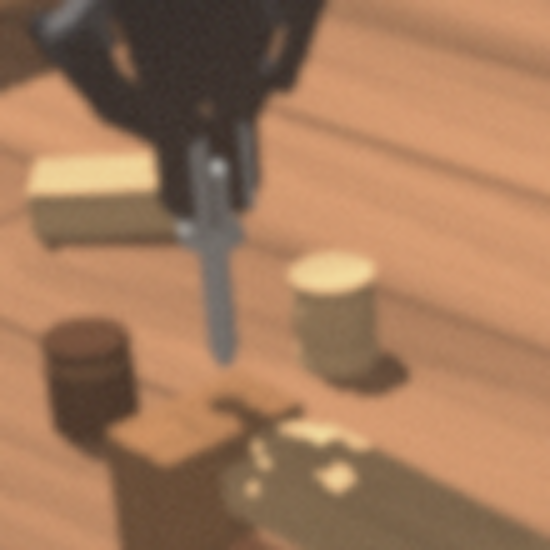

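Run:
```python
from h import *
X=np.array([.6219,-.1728,.0]); f=.196-.0675
for dz in(0,.059): print(proj("scene",X+[0,0,f+dz])-[180,140], (proj("scene",X+[0,0,f+dz])-[180,140])*5)
t=(180+222/5-.4,140+358/5-.4); print("tip",ray("scene",t,f).round(4),"flange",ray("scene",(180+210/5-.4,140+235/5-.4),f+.059).round(4))
print("hole in crop", (proj("scene",[ .6218,-.1739,.11])-[180,140])*5, (np.array([225.8,221.6])-[180,140])*5)
```

```text
[[44.99578597 73.08434933]] [[224.97892987 365.42174664]]
[[42.27909938 46.99710901]] [[211.39549689 234.98554507]]
tip [ 0.6175 -0.1801  0.1285] flange [ 0.6215 -0.1751  0.1875]
hole in crop [[227.3296155  403.68294251]] [229. 408.]
```

Call:
arm_command(steps="0.5 0 -8 0; 0.5 0 -14 0; 0.5 0 -19 0; 0.5 0 -23 0; 0.5 0 -26 0; 0.5 0 -26 0")

```text
clock: 26.78
tcp_pos: [0.6222, -0.1727, 0.1697]
orientation: [0.001, 0.999, -0.045, 0.001]
wrist_force: [-1.1, 0.5, -0.9]
finger_gap: 0.0129
```

```bash
python3 forkcheck.py q2 r
```

```text
scene [(0.78, array([216., 187.,  10.,  33.])), (0.5, array([323., 257.,  12.,  25.]))]
top [(0.55, array([261., 170.,  13.,  16.]))]
```

View pics/q2_scene.png

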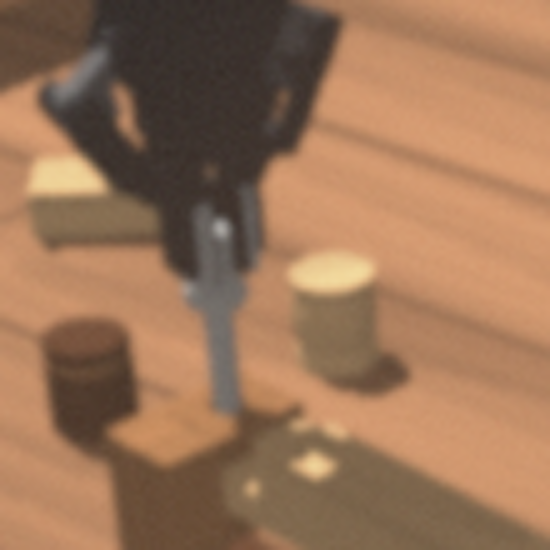

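It's in the hole (8 mm deep) with no force. I'm carrying on down.

Call:
arm_command(steps="0 0 -5 0; 0 0 -10 0; 0 0 -15 0; 0 0 -20 0; 0 0 -22 0; 0 0 -22 0")

```text
clock: 27.72
tcp_pos: [0.6224, -0.1728, 0.148]
orientation: [0.001, 0.999, -0.045, 0.001]
wrist_force: [-0.4, 0.2, -0.9]
finger_gap: 0.0127
```

Call:
arm_command(steps="0 0 -5 0; 0 0 -10 0; 0 0 -14 0; 0 0 -18 0; 0 0 -21 0; 0 0 -23 0; 0 0 -25 0; 0 0 -27 0; 0 0 -27 0")

```text
clock: 28.85
tcp_pos: [0.6225, -0.1728, 0.1216]
orientation: [0.001, 0.999, -0.045, 0.002]
wrist_force: [-1.0, 1.1, 3.2]
finger_gap: 0.0128
```

Call:
arm_command(steps="0 0 -2 0; 0 0 -3 0; 0 0 -3 0")

```text
clock: 29.22
tcp_pos: [0.6226, -0.1728, 0.1215]
orientation: [0.001, 0.999, -0.045, 0.003]
wrist_force: [-5.8, 2.2, 14.4]
finger_gap: 0.0133
```

Call:
arm_command(steps="0 0 1 0; 0 0 1 0; 0 0 1 0; 0 0 1 0; 0 0 1 0", fingers=0.2)

```text
clock: 29.85
tcp_pos: [0.6225, -0.1728, 0.1222]
orientation: [0.001, 0.999, -0.045, 0.002]
wrist_force: [0.1, -0.6, 0.9]
finger_gap: 0.0509
```

Call:
arm_command(steps="0 0 20 0; 0 0 50 0; 0 0 80 0; -50 20 80 0; -100 50 80 0; -160 90 80 0; -200 130 80 0; -220 180 80 0; -220 180 80 0", fingers=0.6)

```text
clock: 30.98
tcp_pos: [0.4002, 0.0098, 0.2024]
orientation: [0.001, 0.999, -0.042, 0.002]
wrist_force: [0.7, -0.6, -0.2]
finger_gap: 0.0685
```

```bash
python3 snap.py k; python3 forkcheck.py q3 r
```

```text
scene [(0.8, array([322., 255.,  15.,  24.])), (0.6, array([220., 207.,  10.,  14.])), (0.4, array([240., 189.,  14.,  25.]))]
top [(0.66, array([404., 183.,  14.,  16.])), (0.62, array([259., 169.,  18.,  17.]))]
```

View pics/k_t.png

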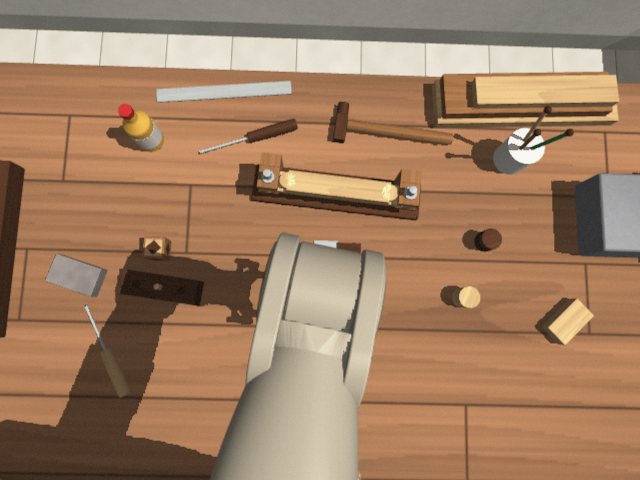

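View pics/q3_scene.png

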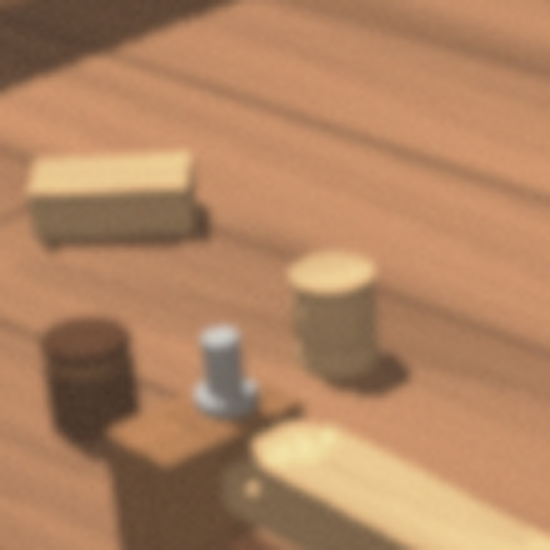

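Both pins are seated, at top pixels (267,176) and (411,191). The box has been knocked to (155,246), near the pin block. I'm measuring the pieces again.

```bash
cat > pieces.py <<'E'
from h import *
import sys
for c in("scene","top"): read_camera(c)
G=dict(pot=(.545,-.356,0),drum=(.422,-.308,0),box=(.515,.345,.3))
for n in sys.argv[1:]:
    ms={}
    for c in("scene","top"):
        r=[q for q in trace(c,n)]; print(n,c,[(round(q["score"],2),np.round(q["box"])) for q in r[:2]])
        if r: ms[c]=r[0]["mask"]
    for k in [[c] for c in ms]+[list(ms)]:
        for y0 in ((0,.4,.8,1.2) if n=="box" else (0,)):
            p,f=fit(n,{c:ms[c] for c in k},[*G[n][:2],y0],yaw=n=="box"); print("  ",k,p.round(4),round(f,3))
E
python3 pieces.py pot drum box
```

```text
pot scene [(0.95, array([188., 202.,  22.,  26.])), (0.36, array([464., 300.,  35.,  45.]))]
pot top [(0.59, array([471., 230.,  32.,  23.]))]
   ['scene'] [ 0.5426 -0.3619  0.0162] 0.151
   ['top'] [ 0.5438 -0.3536  0.0623] 0.094
   ['scene', 'top'] [ 0.545  -0.3562  0.0699] 0.162
drum scene [(0.74, array([237., 188.,  18.,  29.]))]
drum top [(0.8, array([450., 286.,  32.,  24.]))]
   ['scene'] [ 0.4212 -0.3124  0.0541] 0.055
   ['top'] [ 0.4222 -0.3042  0.0678] 0.053
   ['scene', 'top'] [ 0.4231 -0.3077  0.0189] 0.135
box scene [(0.59, array([465., 300.,  33.,  44.]))]
box top [(0.98, array([139., 237.,  33.,  24.]))]
   ['scene'] [0.506  0.3359 0.01  ] 0.037
   ['scene'] [0.506  0.3359 0.0137] 0.037
   ['scene'] [0.5058 0.336  1.5694] 0.037
   ['scene'] [0.5059 0.3359 1.5709] 0.036
   ['top'] [ 0.5062  0.3393 -0.0585] 0.078
   ['top'] [ 0.5065  0.3394 -0.0455] 0.078
   ['top'] [0.5062 0.3394 1.5125] 0.078
   ['top'] [0.5062 0.3392 1.5054] 0.079
   ['scene', 'top'] [ 0.5062  0.3369 -0.0291] 0.084
   ['scene', 'top'] [ 0.5061  0.3374 -0.0423] 0.082
   ['scene', 'top'] [0.5062 0.3367 1.5505] 0.083
   ['scene', 'top'] [0.5061 0.3373 1.5332] 0.082
```

Call:
arm_command(steps="20 60 0 0; 40 120 0 0.03; 60 180 0 0.05; 80 240 0 0.055; 100 300 0 0.055; 108 328 -50 0.055; 108 328 -100 0.055; 108 328 -115 0.055; 108 328 -115 0.055; 108 328 -115 0.055", fingers=0.3)

```text
clock: 32.92
tcp_pos: [0.5122, 0.3352, 0.0895]
orientation: [0.0, 1.0, -0.018, 0.004]
wrist_force: [-0.1, 0.9, 0.8]
finger_gap: 0.0552
```

```bash
python3 -c "
from h import *
to(.5075,.338,.012,-.03)
for c in('scene','top'):
    im=read_camera(c)[:,:,::-1]; o=(120,210) if c=='top' else (430,210)
    cv2.imwrite(f'pics/l_{c}.png',cv2.resize(np.ascontiguousarray(im[o[1]:o[1]+140,o[0]:o[0]+140]),None,fx=4,fy=4,interpolation=cv2.INTER_CUBIC))
"
```

```text
clock 32.92 tcp [0.5122 0.3352 0.0895] psi -0.036 j6 2.06 F [-0.1  0.9  0.8] gap 0.0552
GO [ -4.7   2.8 -77.5] 0.006
```

View pics/l_scene.png

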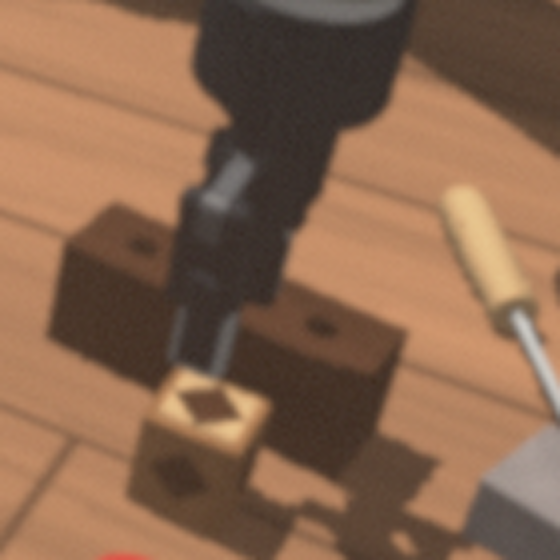

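Call:
arm_command(steps="-4.7 2.8 0 0; -4.7 2.8 0 0; -4.7 2.8 -20 0; -4.7 2.8 -45 0; -4.7 2.8 -65 0; -4.7 2.8 -77 0; -4.7 2.8 -77 0; -4.7 2.8 -77 0")

```text
clock: 34.02
tcp_pos: [0.5082, 0.3384, 0.0136]
orientation: [-0.0, 1.0, -0.018, 0.005]
wrist_force: [1.3, -1.0, 4.6]
finger_gap: 0.0556
```

Call:
arm_command(steps="0 0 0 0; 0 0 0 0; 0 0 0 0; 0 0 0 0; 0 0 0 0; 0 0 0 0", fingers=-1, newtons=30)

```text
clock: 34.78
tcp_pos: [0.5085, 0.3386, 0.0139]
orientation: [-0.0, 1.0, -0.018, 0.005]
wrist_force: [-0.4, 0.3, 5.7]
finger_gap: 0.0435
```

Call:
arm_command(steps="0 0 30 0; 0 0 80 0; 0 0 130 0; 0 0 180 0; 20 -50 180 -0.01; 42 -105 180 -0.03; 65 -160 180 -0.05; 90 -215 180 -0.055; 113 -268 180 -0.055; 128 -300 180 -0.055; 131 -308 180 -0.055; 131 -308 180 -0.055; 131 -308 180 -0.055")

```text
clock: 36.4
tcp_pos: [0.6387, 0.0319, 0.1935]
orientation: [-0.001, 0.999, -0.045, 0.005]
wrist_force: [1.0, -0.6, -1.3]
finger_gap: 0.0436
```

```bash
python3 snap.py m; python3 -c "
from h import *
to(.640,.0302,.122,-.0905)"
```

```text
clock 36.5 tcp [0.6389 0.0321 0.1939] psi -0.089 j6 1.58 F [-0.5  0.5 -1.5] gap 0.044
GO [  1.1  -1.9 -71.9] -0.002
```

View pics/m_s.png

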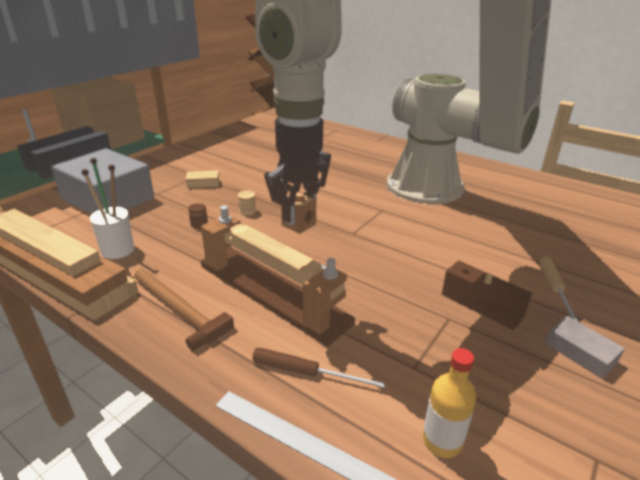

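The box is held upright above the rail. I'm lowering it.

Call:
arm_command(steps="1 -2 -20 0; 1 -2 -40 0; 1 -2 -55 0; 1 -2 -65 0; 1 -2 -69 0; 1 -2 -71 0; 1 -2 -72.5 0; 1 -2 -72.5 0")

```text
clock: 37.5
tcp_pos: [0.6401, 0.03, 0.1218]
orientation: [-0.0, 0.999, -0.044, 0.005]
wrist_force: [0.9, -0.0, -1.6]
finger_gap: 0.0439
```

Call:
arm_command(steps="0 0 -1 0; 0 0 -2 0; 0 0 -2.5 0; 0 0 -2.5 0")

```text
clock: 38.0
tcp_pos: [0.6403, 0.03, 0.1199]
orientation: [-0.0, 0.999, -0.044, 0.006]
wrist_force: [-1.8, 0.1, 3.5]
finger_gap: 0.0439
```

Call:
arm_command(steps="0 0 0.3 0; 0 0 0.3 0; 0 0 0.3 0; 0 0 0.3 0", fingers=0.4)

```text
clock: 38.5
tcp_pos: [0.6403, 0.03, 0.12]
orientation: [-0.0, 0.999, -0.044, 0.006]
wrist_force: [1.0, 0.8, -0.6]
finger_gap: 0.06
```

Call:
arm_command(steps="0 0 20 0; 0 0 50 0; 0 0 80 0; 0 -40 80 0; -50 -80 80 0; -100 -110 80 0; -150 -150 80 0; -200 -200 80 0; -218 -260 60 0.05; -218 -310 40 0.09; -218 -337 20 0.09; -218 -337 0 0.09; -218 -337 0 0.09")

```text
clock: 40.12
tcp_pos: [0.421, -0.3064, 0.1184]
orientation: [-0.002, 1.0, 0.0, 0.004]
wrist_force: [0.3, -0.3, -0.3]
finger_gap: 0.0599
```

```bash
python3 snap.py n; python3 -c "
from h import *
to(.4235,-.308,.012,0)"
```

```text
clock 40.23 tcp [ 0.4223 -0.3068  0.1204] psi 0.002 j6 0.78 F [0.4 0.2 0.2] gap 0.0598
GO [   1.2   -1.2 -108.4] -0.002
```

View pics/n_s.png

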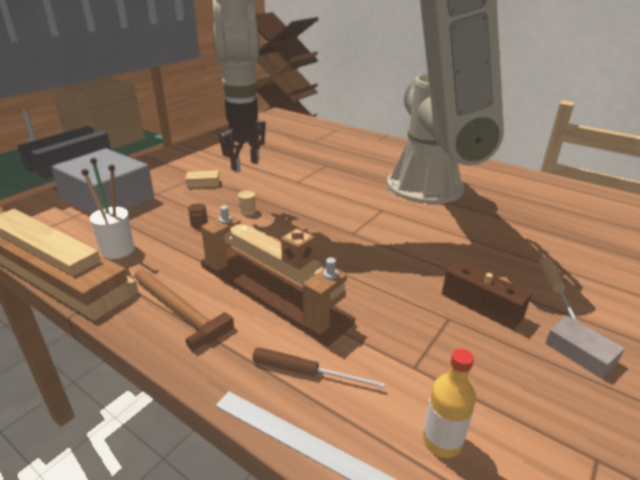

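View pics/n_t.png

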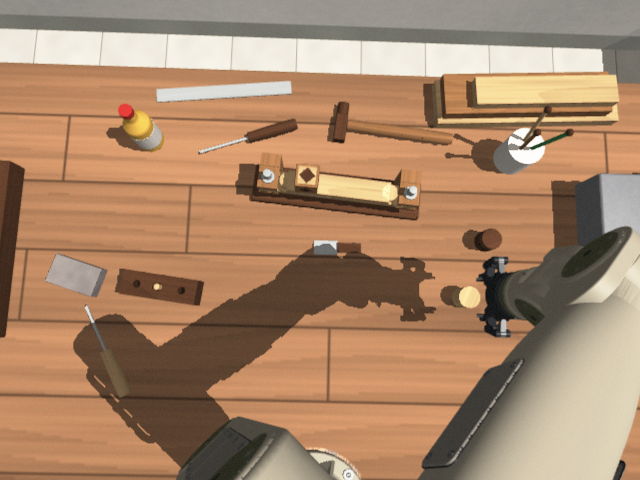

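```bash
python3 -c "
from h import *
print(proj('top',[.4223,-.3068,.12]),proj('top',[.4223,-.3068,.2]),proj('scene',[.4223,-.3068,.12]))"
```

```text
[[481.66079863 296.29609683]] [[497.2317707  294.88223317]] [[244.93444632 168.98194382]]
```

Call:
arm_command(steps="1 -1 -20 0; 1 -1 -50 0; 1 -1 -80 0; 1 -1 -98 0; 1 -1 -107 0; 1 -1 -107 0; 1 -1 -107 0")

```text
clock: 41.1
tcp_pos: [0.4241, -0.3083, 0.0146]
orientation: [-0.0, 1.0, 0.001, 0.006]
wrist_force: [-0.1, -0.2, -0.2]
finger_gap: 0.06
```

Call:
arm_command(steps="0 0 0 0; 0 0 0 0; 0 0 0 0; 0 0 0 0; 0 0 0 0; 0 0 0 0", fingers=-1, newtons=30)

```text
clock: 41.85
tcp_pos: [0.4247, -0.309, 0.0155]
orientation: [0.001, 1.0, 0.001, 0.007]
wrist_force: [-0.3, 1.2, 6.9]
finger_gap: 0.0429
```

Call:
arm_command(steps="0 0 30 0; 0 0 80 0; 0 0 130 0; 0 0 178 0; 0 0 178 0")

```text
clock: 42.48
tcp_pos: [0.4265, -0.3108, 0.1977]
orientation: [0.003, 1.0, 0.001, 0.01]
wrist_force: [-0.0, -0.6, -1.3]
finger_gap: 0.0431
```

```bash
python3 snap.py o; python3 -c "
from h import *
to(.6335,-.0345,.122,-.0905)"
```

```text
clock 42.58 tcp [ 0.4247 -0.309   0.1935] psi 0.002 j6 0.78 F [-0.6  0.  -0.7] gap 0.0431
GO [208.8 274.5 -71.5] -0.092
```

View pics/o_s.png

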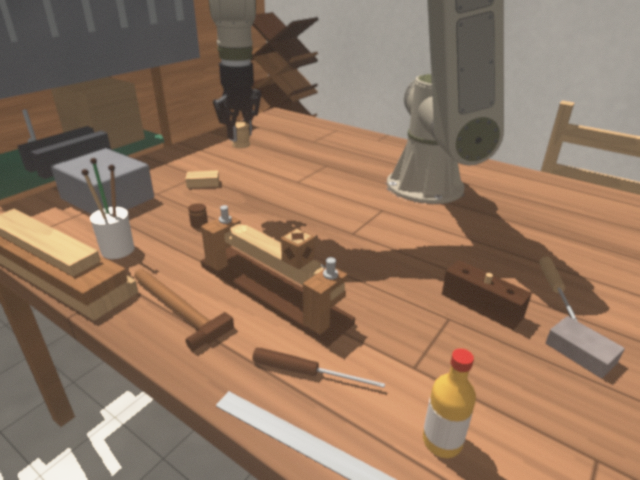

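View pics/o_t.png

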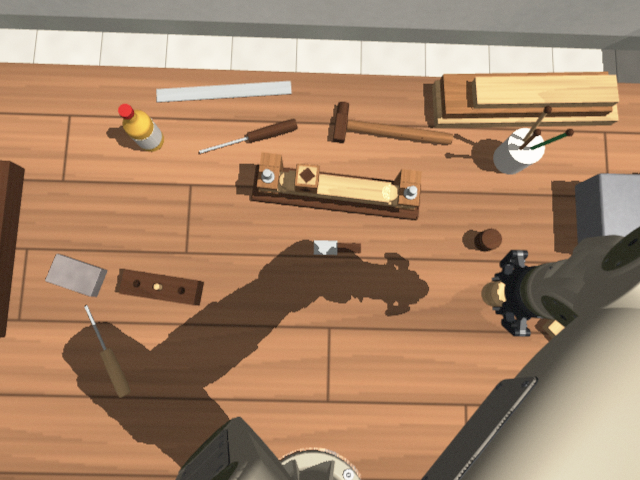

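Call:
arm_command(steps="38 50 0 -0.02; 75 100 0 -0.05; 113 148 0 -0.07; 150 197 0 -0.09; 180 238 0 -0.092; 200 264 0 -0.092; 209 274.5 -10 -0.092; 209 274.5 -30 -0.092; 209 274.5 -50 -0.092; 209 274.5 -62 -0.092; 209 274.5 -69 -0.092; 209 274.5 -69 -0.092; 209 274.5 -69 -0.092")

```text
clock: 44.2
tcp_pos: [0.6341, -0.0347, 0.1252]
orientation: [0.001, 0.999, -0.045, 0.008]
wrist_force: [0.0, 0.4, -0.6]
finger_gap: 0.0434
```

```bash
python3 snap.py r; python3 -c "
from h import *
to(.6335,-.0345,.121,-.0905)"
```

```text
clock 44.3 tcp [ 0.6342 -0.0347  0.1253] psi -0.09 j6 1.48 F [ 0.2 -1.  -1.7] gap 0.0429
GO [-0.7  0.2 -4.3] -0.0
```

View pics/r_s.png

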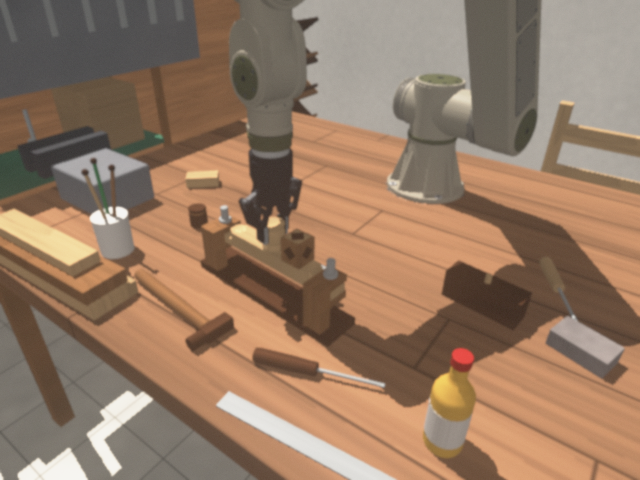

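Call:
arm_command(steps="0 0 -2 0; 0 0 -3.5 0; 0 0 -4.5 0; 0 0 -5 0; 0 0 -5 0")

```text
clock: 44.92
tcp_pos: [0.6344, -0.0346, 0.1216]
orientation: [0.001, 0.999, -0.045, 0.008]
wrist_force: [-2.0, -0.5, 6.0]
finger_gap: 0.043
```

Contact. I'm releasing and moving on to the pot.

Call:
arm_command(steps="0 0 0.3 0; 0 0 0.3 0; 0 0 0.3 0; 0 0 0.3 0", fingers=0.4)

```text
clock: 45.42
tcp_pos: [0.6343, -0.0346, 0.1217]
orientation: [0.001, 0.999, -0.045, 0.008]
wrist_force: [-0.1, 0.7, -0.6]
finger_gap: 0.06
```

Call:
arm_command(steps="0 0 25 0; 0 0 55 0; 0 0 80 0; -30 -40 80 0.03; -60 -90 80 0.06; -85 -140 80 0.09; -90 -200 80 0.09; -89 -260 60 0.09; -89 -305 30 0.09; -89 -322 0 0.09; -89 -322 0 0.09; -89 -322 0 0.09")

```text
clock: 46.92
tcp_pos: [0.5456, -0.356, 0.1226]
orientation: [0.001, 1.0, 0.0, 0.008]
wrist_force: [0.8, -0.2, 0.3]
finger_gap: 0.0597
```

```bash
python3 pieces.py pot; python3 snap.py s; python3 -c "
from h import *
to(.545,-.357,.014,0)"
```

```text
pot scene [(0.79, array([189., 202.,  20.,  27.]))]
pot top [(0.6, array([473., 231.,  32.,  23.])), (0.32, array([252., 153., 172.,  67.]))]
   ['scene'] [ 0.5444 -0.3598  0.0843] 0.143
   ['top'] [ 0.5431 -0.3527  0.0624] 0.048
   ['scene', 'top'] [ 0.5452 -0.356   0.064 ] 0.157
clock 47.23 tcp [ 0.546  -0.3562  0.123 ] psi 0.001 j6 0.86 F [ 0.2 -0.4  0.3] gap 0.0598
GO [  -1.    -0.8 -109. ] -0.001
```

View pics/s_t.png

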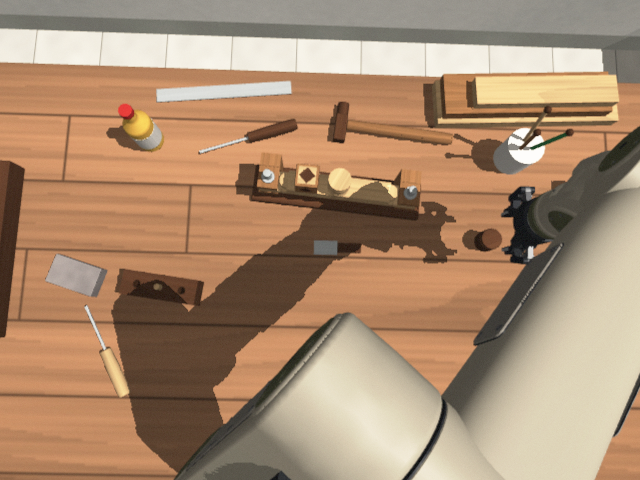

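Box (307,177) and drum (340,180) stand on the rail, and the gripper is above the pot. I'm descending.

Call:
arm_command(steps="-0.5 -0.5 -20 0; -0.5 -0.5 -50 0; -0.5 -0.5 -80 0; -0.5 -0.5 -98 0; -0.5 -0.5 -107 0; -0.5 -0.5 -108.5 0; -0.5 -0.5 -108.5 0")

```text
clock: 48.1
tcp_pos: [0.5461, -0.3572, 0.0155]
orientation: [0.002, 1.0, 0.001, 0.01]
wrist_force: [0.3, 0.2, 0.3]
finger_gap: 0.0598
```

Call:
arm_command(steps="0 0 0 0; 0 0 0 0; 0 0 0 0; 0 0 0 0; 0 0 0 0; 0 0 0 0", fingers=-1, newtons=30)

```text
clock: 48.85
tcp_pos: [0.5468, -0.3578, 0.0166]
orientation: [0.003, 1.0, 0.001, 0.01]
wrist_force: [-0.9, 1.2, 5.5]
finger_gap: 0.0435
```

Call:
arm_command(steps="0 0 30 0; 0 0 80 0; 0 0 130 0; 0 0 178 0; 0 0 178 0; 0 0 178 0")

```text
clock: 49.6
tcp_pos: [0.5464, -0.3574, 0.1936]
orientation: [0.002, 1.0, 0.001, 0.01]
wrist_force: [0.2, 1.1, -1.0]
finger_gap: 0.0432
```

```bash
python3 snap.py t; python3 -c "
from h import *
c,s=np.cos(-.0905),np.sin(-.0905)
to(.634+.065*s,-.0345-.065*c,.121,-.0905)"
```

```text
clock 49.7 tcp [ 0.5459 -0.3569  0.1923] psi 0.001 j6 0.86 F [ 0.2  0.8 -1.8] gap 0.0433
GO [ 82.3 257.7 -71.3] -0.092
```

View pics/t_t.png

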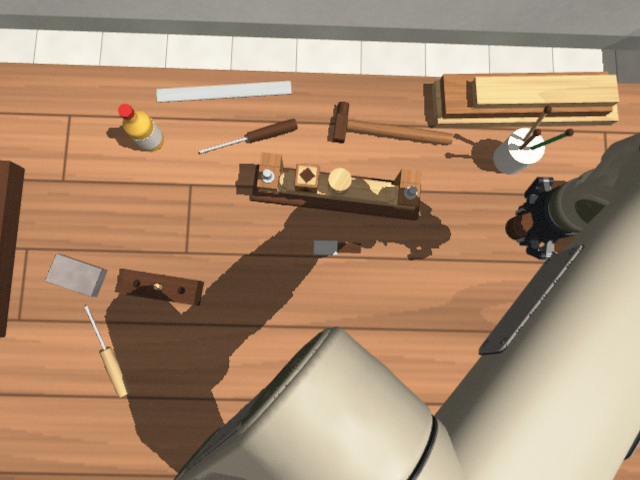

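Call:
arm_command(steps="15 50 0 -0.02; 32 100 0 -0.05; 48 150 0 -0.07; 64 200 0 -0.09; 75 235 0 -0.092; 82 257.5 0 -0.092; 82 257.5 -20 -0.092; 82 257.5 -40 -0.092; 82 257.5 -55 -0.092; 82 257.5 -64 -0.092; 82 257.5 -67 -0.092; 82 257.5 -67 -0.092; 82 257.5 -67 -0.092")

```text
clock: 51.32
tcp_pos: [0.6284, -0.0997, 0.1262]
orientation: [0.002, 0.999, -0.046, 0.01]
wrist_force: [0.3, 0.1, -0.2]
finger_gap: 0.0433
```

```bash
python3 snap.py u; python3 -c "
from h import *
c,s=np.cos(-.0905),np.sin(-.0905)
to(.634+.065*s,-.0345-.065*c,.122,-.0905)"
```

```text
clock 51.42 tcp [ 0.6282 -0.0996  0.1261] psi -0.091 j6 1.38 F [ 0.  -0.6 -0.9] gap 0.043
GO [-0.1  0.4 -4.1] 0.0
```

View pics/u_s.png

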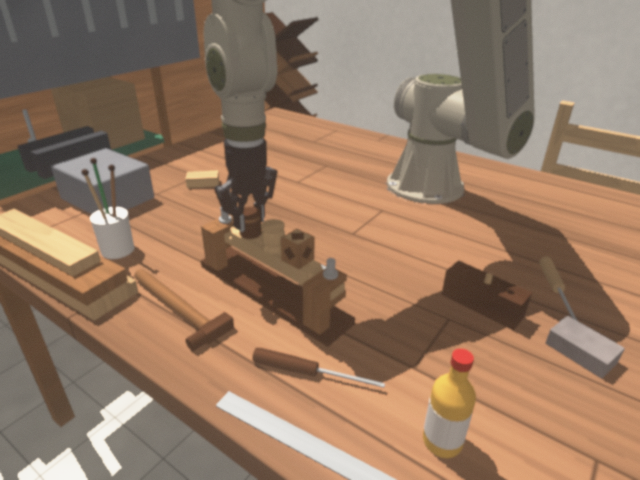

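Call:
arm_command(steps="0 0 -2 0; 0 0 -3.5 0; 0 0 -4.5 0; 0 0 -5 0; 0 0 -5 0")

```text
clock: 52.05
tcp_pos: [0.6284, -0.0996, 0.1226]
orientation: [0.002, 0.999, -0.045, 0.01]
wrist_force: [-2.5, 1.0, 7.9]
finger_gap: 0.0431
```

Call:
arm_command(steps="0 0 0 0; 0 0 0.3 0; 0 0 0.3 0; 0 0 0.3 0", fingers=0.4)

```text
clock: 52.55
tcp_pos: [0.6283, -0.0996, 0.1226]
orientation: [0.002, 0.999, -0.045, 0.01]
wrist_force: [-1.0, -0.1, 0.0]
finger_gap: 0.0597
```

Call:
arm_command(steps="0 0 25 0; 0 0 55 0; 0 0 90 0; -50 -40 90 0; -90 -90 90 0; -130 -140 90 0; -170 -190 90 0; -170 -190 90 0")

```text
clock: 53.55
tcp_pos: [0.456, -0.2925, 0.2127]
orientation: [0.003, 0.999, -0.048, 0.01]
wrist_force: [-0.3, 0.6, 0.8]
finger_gap: 0.0597
```

Run:
```python
from h import *
a=read_camera("scene")[:,:,::-1];b=read_camera("top")[:,:,::-1]
cv2.imwrite("pics/v_s.png",cv2.resize(np.ascontiguousarray(a[180:345,180:370]),None,fx=3.6,fy=3.6,interpolation=cv2.INTER_CUBIC))
cv2.imwrite("pics/v_t.png",cv2.resize(np.ascontiguousarray(b[130:240,230:440]),None,fx=3.6,fy=3.6,interpolation=cv2.INTER_CUBIC))
s=get_state();print(s["clock"],s["finger_gap"],s["wrist_force"])
```

```text
53.65 0.059846152033737096 [-0.29645068 -0.07081842  0.58900596]
```

View pics/v_s.png

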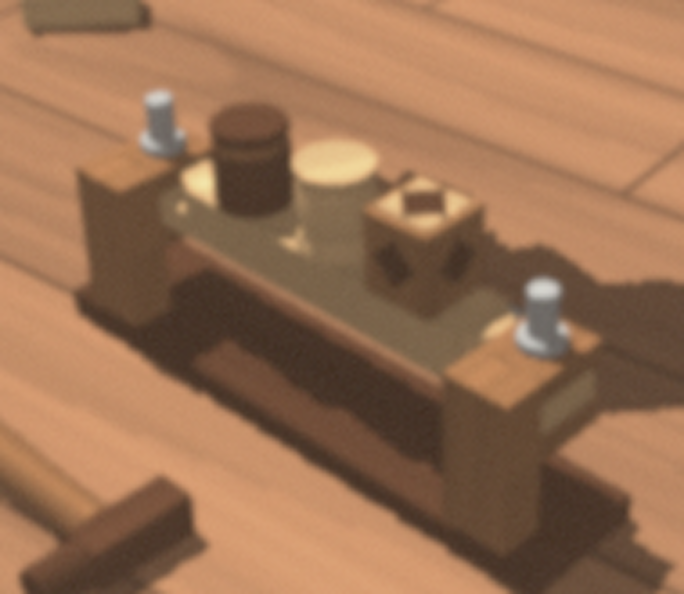

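View pics/v_t.png

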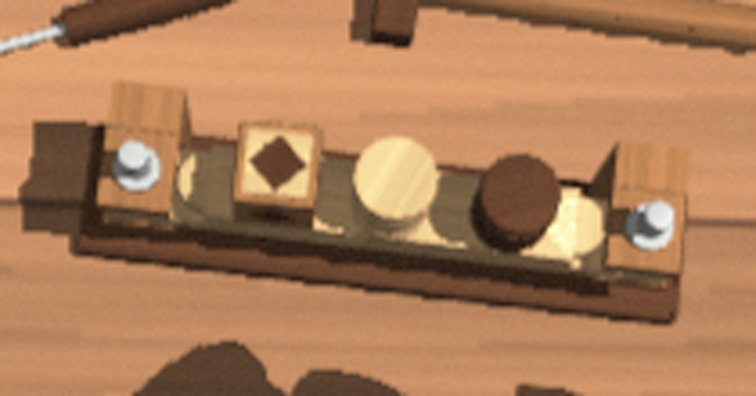

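Box, drum and pot all stand upright on the rail, both flanges lie on the fork tops, and the robot is clear. I'm handing in.

```bash
python3 -c "
from workcell import *
print(hand_in())"
```

```text
the job is handed in; nothing more can be done
None
```

The drying rail is set up and handed in at about 54 s of the 208 s allowed. I slid the rail into both forks, pushed one headed pin home in each, and then stood the box, drum and pot along the rail.

- **Rail:** I slid it in until it touched the posts, then backed it off. Its back edge ended about 3.2 mm from the posts by the tool reading, slightly more than the 2.5 mm asked for. Both pins still went down without jamming.
- **Pins:** each stopped at its expected seated height, and I pressed each with about 13–14 N on the head. In the last pictures both flanges lie flat on the upper cheeks.
- **Pieces:** the box was knocked aside during the run, so I measured its position again before picking it up. All three pieces were held with 30 N. The last pictures from both cameras show them upright on the rail with the gripper well clear.
- **Disagreements:** the two cameras differed by about 3–8 mm in the y direction, so I relied on both cameras together and on contact forces. I did not check the finished scene again with the networks; the final check was by eye in both pictures.

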